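# Pry the snap ring off the revolving stand's axle

### The arm

A 6-joint arm with a two-finger parallel gripper is mounted at the origin on a cart in front of the work surface, level with it; the furniture and walls round the work are solid. World frame = base frame: x ahead of the robot, y to its left, z up, the work surface at z = 0. Lengths are in m, angles in degrees, forces in N, time in s.
With the tool pointing down it reaches from about 0.4 to 0.825 m from the base axis. Payload 7 kg.
Tool frame: the origin (TCP) lies midway between the tips of the shut fingers; the grasp point (between the pads) lies 19 mm behind it; z points along the fingers, y is the direction in which the jaws open and shut (so a half turn about z gives the same grasp; the last joint's range is limited). The gripper opens to 88 mm and grips with 3 to 60 N. Pads are 19 mm wide; open, the fingers measure 130 mm over their backs; the gripper's body (78 mm by 193 mm) begins 47 mm behind the grasp point.
Start: joints at [85.491, 20.546, 0.682, 0, -70.136, -16.507], TCP at [0.242, 0.63, 0.195] pointing down, gripper open.
Joint ranges: [-176.03, 176.03], [-82.01, 121.73], [-58.28, 71.71], [-173.87, 95.51], [-174.79, -0.11], [-173.66, 173.66]. Speed limits (degrees/s): [136.94, 136.94, 172.46, 180, 180, 180].

### API

Orientations are given as [roll, pitch, yaw] about the fixed x, y, z axes, in that order (R = Rz(yaw) Ry(pitch) Rx(roll)).
In Python, from plant import get_state, capture, close_job gives the robot as it stands.
- The arm moves only by the tool apply_moves, never from a script. Its argument "commands" is a list of rows, each an object with "grip": the opening, from 0 (shut) to 1 (fully open); "dp": the shift along the tool's x, y, z in mm, a list of three; "yaw": the turn about the tool's z in rad. A call has 1 to 12 rows; each row is the pose to reach, as a shift and turn from the pose commanded when the call began, along the tool's axes at that moment; what a row does not reach only later rows make up. A row lasts 1/8 s, in which the tool goes at most 62.5 mm and 10.7 degrees, less where a joint would pass 70% of its speed; a pose out of reach is approached as far as the arm can. A call with a gripper value outside its range is refused whole. The fingers move at their own pace and stop on an object; "newtons" is the grip in N (left out, the last holds). Time passes only in rows, so rows that repeat a pose let the fingers close. It gives the time, the measured TCP pose, the force and the opening at its end, in the units of the state.
- get_state(): the state, without advancing time (a new reading comes with each control period).
- capture(name): name is "side" or "top"; returns a dict with "color" (420x560x3 uint8, red, green, blue), "camera_matrix" (3x3 intrinsics, pixels), "xyz" and "rotation" of the camera in the world. Camera axes: x right, y up, looking along -z (the intrinsics and any distortion apply to the point x, -y, -z); pixel columns grow to the right and rows downward; lengths in m; the calibration is good to about 2 mm. A picture is of the moment at which its call begins. There is no depth.
- close_job(): hands the job in, once; it reports no verdict.
The state is a dict: "time_s": time; "joints": joint angles; "qd": joint speeds; "joint_torque": joint torques, N m; "tcp_pos": TCP position; "eef_rot": TCP orientation; "contact_force": force on the tool from outside, world axes, zero at the start; "moment": the same for the moment, N m; "gripper_width": finger opening in m.
Only numpy, scipy, OpenCV 4.12 (cv2) and the standard library are available. Lean on these libraries where they do the work, as an engineer would, in place of code of your own. Each camera call takes 0.05 s, during which the arm holds its last target.

### The job

The revolving cake stand is stripped for cleaning. Take the hooked pick from its wooden rest, hook its tine into the pull loop of the spring-wire ring and draw the ring sideways out of its groove in the axle - gently, never leaning or hauling hard with the pick, and without the fingers touching the ring - so that the ring ends lying loose on the stand, well clear of the axle. Then lay the pick back in its rest; leave the other things alone.

Things in the scene. Friction and masses are not known exactly. Their poses are not given: they have to be found in the camera images.
- turntable: Foot of a revolving stand, fixed, aluminium and steel, round about its z axis; origin: centre of the underside. Dish: radius 80 mm, rim 84 mm at z = 18 mm, floor z = 8 mm. In the middle a bearing boss, radius 32 mm, flat top at z = 40 mm; on it the axle: a neck (groove) of radius 7 mm from z = 40 to 45.5 mm, then a head of radius 9 mm up to z = 56 mm.
- groove (a point): Centre of the axle at the boss's flat top, 40 mm above the stand's underside (fixed to the stand). The ring sits in the groove here, flat on the boss's top. A tine that comes down on the axle's head stops 16 mm above this level, on the ring's wire about 4 mm above it, in the loop's window or outside the bow at this level.
- ring: Flat sprung retaining ring of round dark wire 4 mm thick. Origin: on its underside, at the axle's centre when seated; z up; its pull loop points along +x. Wire centre lines: crossbar at x = 9.3 mm (y -9 to 9), loop's bow at x = 20.3 mm (y -7 to 7), loop's sides at y = -9 and 9. Two sprung jaws reach from the crossbar round the axle to x = -9 mm.
- ring_window (a point): Middle of the pull loop's open window, at the ring's underside: x = 14.8 mm in the ring's frame. The window is clear from x = 11.3 to 18.3 mm and y = -7 to 7 mm, right down to the boss's top. The wire is round: a tine that stands more than about 1.5 mm above the boss's top slips over it. The measured points may be a millimetre or so off.
- ring_bow (a point): Middle of the loop's bow, x = 20.3 mm in the ring's frame, at the underside. Pull here from inside the window, along the ring's +x: the jaws spread over the neck, resist with about 6 to 11 N, and snap free after about 5 mm; they are wholly clear of the axle after 18 mm. A tine put down outside the bow meets no such resistance.
- pick: Hooked pick, 70 to 120 g. Wooden handle 120 x 16 x 20 mm (x, y, z), origin: centre of the handle's underside, handle's axis along x at z = 10 mm. A 6 mm steel shank runs on from its +x end to a collar that holds the hanging tine. Starts in the rest, tine hanging down. Hold it firmly by the middle of the handle, across its 16 mm width; it can shift a little in the fingers under load.
- pick_collar (a point): Centre of the clamp collar (radius 5.5 mm, z = 4 to 16 mm) at the shank's end, in the pick's frame x = 93 mm, z = 10 mm. The straight tine (radius 2.5 mm, its last 16 mm radius 1.75 mm, flat end) hangs down through it. How far it has been clamped out is not measured: its end lies 30 to 46 mm below this point, differently each time, and stays so. Find it by feel or by eye.
- rest: Wooden rest, fixed. Origin: centre of the underside of its base (140 x 50 x 10 mm); long axis x. Two posts at x = -50 and 50 mm, 14 mm thick, with slots along x, 22 mm wide, floors at z = 45 mm, cheeks up to z = 58 mm. The pick's handle lies in both slots, pick +x along rest +x, pick's origin 45 mm above the rest's. Between the posts the handle is free to be gripped.
- used_mug: Spotted mug, 82 x 117 x 91 mm, stands by; origin at the underside.
- lemon: Lemon, 83 x 58 x 58 mm, lies by; origin at the underside.
- pepper_mill: Wooden pepper mill, 58 mm wide, 170 mm high, stands by; origin at the underside.
- teaspoon: Teaspoon, 139 x 30 x 10 mm, lies flat on the worktop; origin at the underside.

How it is judged:
By the outcome, as a careful person would: the job done as asked, in the order asked, and still so for the second after the job is handed in, with the robot touching nothing.
It also fails if it takes over 54 s, if anything falls off the work surface, if the arm or the gripper's body presses on something with over 40 N, if the wrist force passes 120 N, or if a joint passes its speed limit or range.

## Working session

There is one attempt and no reset: what is moved stays moved. The work goes in short steps, Python scripts to look and compute and a tool call to move; the robot and the scene stay as the last step left them, time stands still between calls to the robot, and variables do not carry over. Pictures are saved under pics/ and viewed, and the job is handed in when it is done.

Besides the shell and the picture viewer there is one more tool, called after "Call:" by a JSON object that holds its "method" and its "body", one argument or row to a line. apply_moves: Moves the arm, as the interface text tells. Its arguments: {"type":"object","properties":{"commands":{"type":"array","items":{"type":"object","properties":{"grip":{"type":"number"},"dp":{"type":"array","items":{"type":"number"}},"yaw":{"type":"number"}}}},"newtons":{"type":"number"}},"required":["commands"]}

```bash
ls; mkdir -p pics
cat > h.py <<'E'
import numpy as np, cv2, json
from plant import get_state, capture, close_job
def snap(name,fn):
    c=capture(name); cv2.imwrite('pics/'+fn+'.png',c['color'][:,:,::-1]); 
    np.savez('pics/'+fn+'.npz',**{k:np.array(v) for k,v in c.items()}); return c
def load(fn): return dict(np.load('pics/'+fn+'.npz',allow_pickle=True))
def ray(c,u,v):
    K=np.array(c['camera_matrix']);R=np.array(c['rotation'])
    if R.shape!=(3,3):
        from scipy.spatial.transform import Rotation as Ro
        R=Ro.from_euler('xyz',R,degrees=True).as_matrix()
    d=np.linalg.inv(K)@[u,v,1]; d=R@np.array([d[0],-d[1],-d[2]])
    return np.array(c['xyz']),d/np.linalg.norm(d)
def onz(c,u,v,z):
    o,d=ray(c,u,v); return o+d*(z-o[2])/d[2]
def proj(c,p):
    K=np.array(c['camera_matrix']);R=np.array(c['rotation'])
    if R.shape!=(3,3):
        from scipy.spatial.transform import Rotation as Ro
        R=Ro.from_euler('xyz',R,degrees=True).as_matrix()
    q=R.T@(np.array(p)-np.array(c['xyz'])); q=K@[q[0],-q[1],-q[2]]; return q[:2]/q[2]
def two(c1,p1,c2,p2):
    o1,d1=ray(c1,*p1);o2,d2=ray(c2,*p2)
    A=np.stack([d1,-d2],1); t=np.linalg.lstsq(A,o2-o1,rcond=None)[0]
    a=o1+t[0]*d1;b=o2+t[1]*d2; return (a+b)/2,np.linalg.norm(a-b)
E
python3 - <<'E'
from h import *
print(get_state())
for n in('top','side'):
    c=snap(n,n+'0'); print({k:v for k,v in c.items() if k!='color'})
E
```

```text
pics
{'time_s': 0.0, 'joints': array([ 8.54908783e+01,  2.05898002e+01,  6.33397882e-01, -1.82511243e-02,
       -7.01340778e+01, -1.65061180e+01]), 'qd': array([-0.12202748, -0.01622004,  0.06351797, -0.02303974,  0.07947502,
        0.03538431]), 'joint_torque': array([-2.32460166e-03, -5.82707226e+01,  2.93048573e+01,  6.99697763e+00,
        6.84289495e-03, -1.66046525e-04]), 'tcp_pos': array([0.24192331, 0.62959181, 0.19444419]), 'eef_rot': array([ 1.79908374e+02, -9.25904689e-03, -2.10214479e+01]), 'contact_force': array([-0.07920673, -0.19311328,  0.25238349]), 'moment': array([ 0.02034462, -0.00663835, -0.00261182]), 'gripper_width': 0.08777848405940994}
{'camera_matrix': array([[389.76645003,   0.        , 279.41452017],
       [  0.        , 389.76645003, 209.30025078],
       [  0.        ,   0.        ,   1.        ]]), 'xyz': array([ 0.45653988, -0.05274945,  1.24333678]), 'rotation': array([  8.12989913,   0.23556504, -90.70740625])}
{'camera_matrix': array([[434.25758433,   0.        , 280.07969452],
       [  0.        , 434.25758433, 208.35355082],
       [  0.        ,   0.        ,   1.        ]]), 'xyz': array([0.13311566, 0.37958271, 1.27554731]), 'rotation': array([  28.94254334,    0.38487373, -134.44579339])}
```

View pics/top0.png

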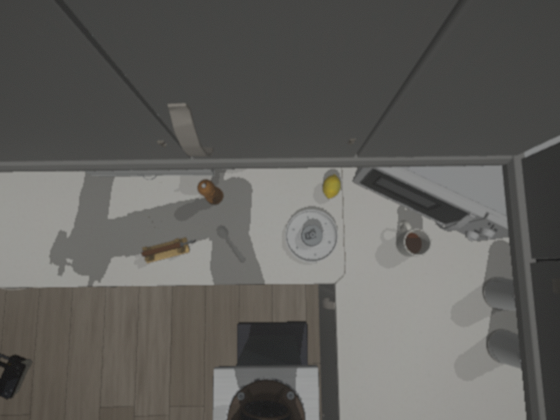

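View pics/side0.png

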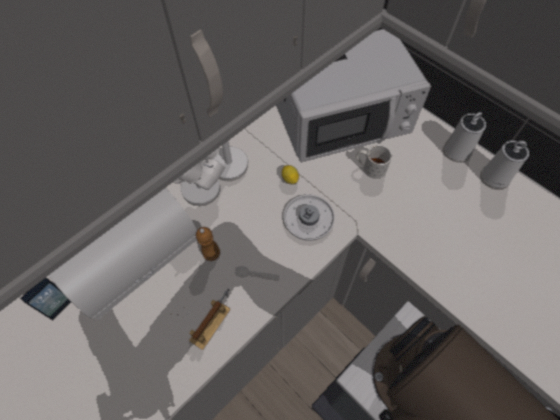

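Run:
```python
from h import *
for n in('top0','side0'):
    c=load(n); im=c['color'][:,:,::-1]
    print(proj(c,[0.242,0.63,0.195]),proj(c,[0,0,0]))
    if n=='top0': bs={'rest':(125,225,100,50),'tt':(278,200,70,66)}
    else: bs={'rest':(180,280,70,75),'tt':(272,186,75,62)}
    for k,(x,y,w,h) in bs.items():
        s=min(780/w,580/h); cv2.imwrite(f'pics/{n}_{k}.png',cv2.convertScaleAbs(cv2.resize(im[y:y+h,x:x+w],None,fx=int(s),fy=int(s),interpolation=cv2.INTER_CUBIC),alpha=1.4)); print(n,k,int(s))
```

```text
[ 18.39370331 351.97591742] [265.38050766 419.29850139]
top0 rest 7
top0 tt 8
[160.5125125  502.33075153] [415.34582772 377.68765191]
side0 rest 7
side0 tt 9
```

View pics/top0_rest.png

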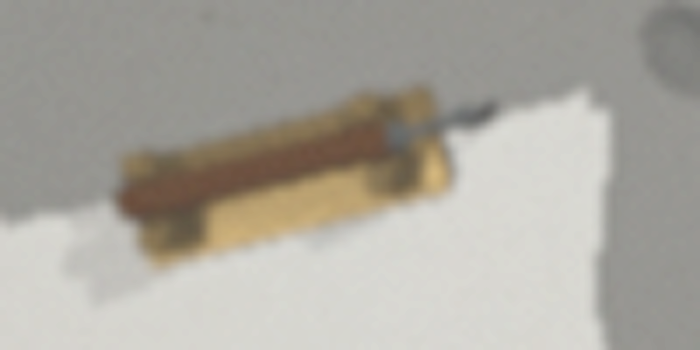

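View pics/side0_rest.png

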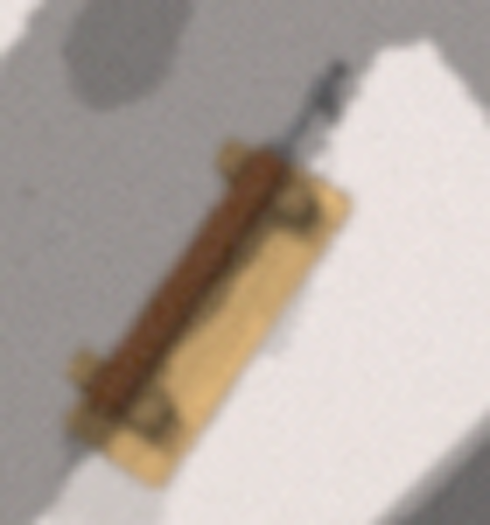

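View pics/top0_tt.png

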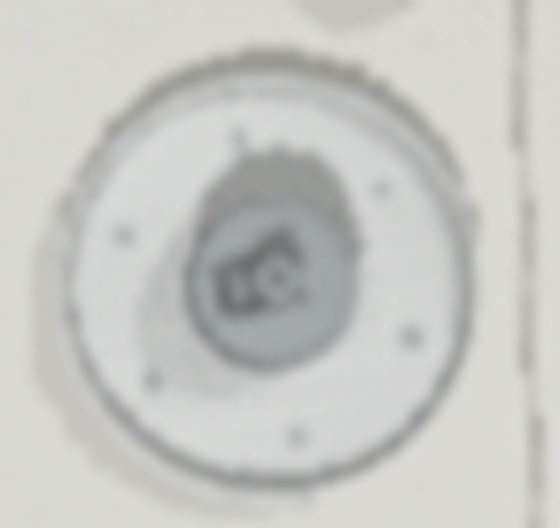

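View pics/side0_tt.png

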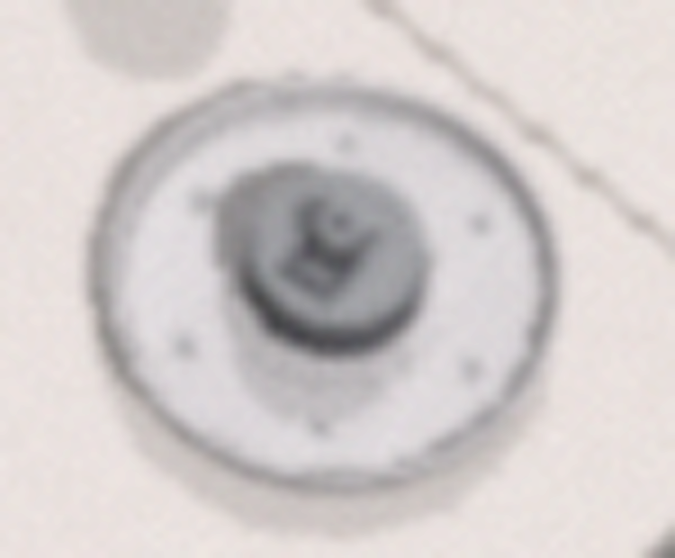

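Run:
```python
from h import *
for n,b in(('top0',(298,220,30,30)),('side0',(293,200,32,30))):
    im=load(n)['color'][:,:,::-1]; x,y,w,h=b; s=18
    a=im[y:y+h,x:x+w].astype(float); lo,hi=20,190; a=np.clip((a-lo)/(hi-lo)*255,0,255).astype(np.uint8)
    a=cv2.resize(a,None,fx=s,fy=s,interpolation=cv2.INTER_CUBIC)
    for i in range(0,w,5): cv2.putText(a,str(x+i),(i*s,10),0,.4,(0,0,255)); cv2.line(a,(i*s+9,12),(i*s+9,20),(0,0,255))
    for i in range(0,h,5): cv2.putText(a,str(y+i),(0,i*s+13),0,.4,(0,0,255))
    cv2.imwrite(f'pics/{n}_z.png',a)
```

```text
(no output)
```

View pics/top0_z.png

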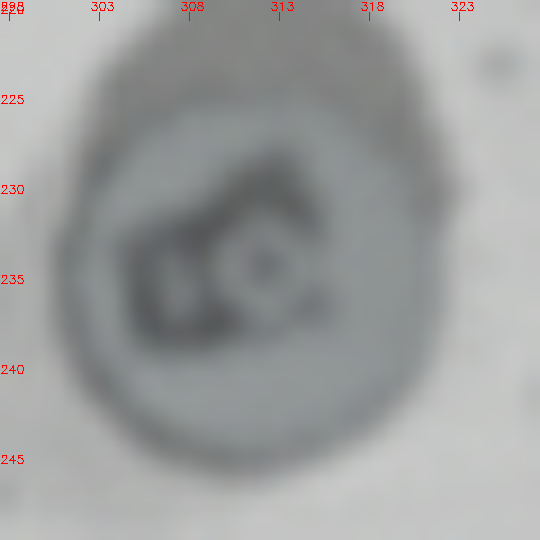

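View pics/side0_z.png

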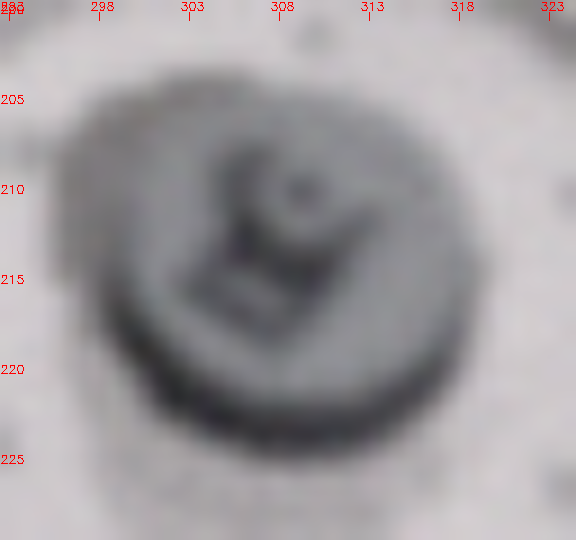

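Run:
```python
from h import *
t=load('top0');s=load('side0')
g=lambda x,o:o+(x-8.5)/18
ht=(g(265,298),g(264,220));hs=(g(303,293),g(191,200))
wt=(g(182,298),g(282,220));ws=(g(258,293),g(292,200))
for a,b,z in((ht,hs,.056),(wt,ws,.042)):
    print(a,b,onz(t,*a,z),onz(s,*b,z),two(t,a,s,b))
# rim / boss fits: threshold masks
for n,c in(('top',t),('side',s)):
    im=cv2.cvtColor(c['color'],cv2.COLOR_RGB2HSV); print(im[235 if n=='top' else 215, 270:350:3].tolist())
# bow & crossbar pts
for nm,pt,ps in(('bow',(140,290),(235,312)),):
    a=(g(pt[0],298),g(pt[1],220));b=(g(ps[0],293),g(ps[1],200)); print(nm,onz(t,*a,.042),onz(s,*b,.042))
# rim: fit ellipse with radial gradient around predicted center
from scipy.optimize import least_squares
from scipy.ndimage import map_coordinates,gaussian_filter
for n,c in(('top',t),('side',s)):
  gray=gaussian_filter(cv2.cvtColor(c['color'],cv2.COLOR_RGB2GRAY).astype(float),.6)
  C0=two(t,ht,s,hs)[0][:2]
  for R,z in((.032,.040),):
    th=np.radians(np.arange(0,360,6)); pts=[]
    rr=np.arange(R-.008,R+.008,.0005)
    for a in th:
      uv=np.array([proj(c,[C0[0]+r*np.cos(a),C0[1]+r*np.sin(a),z]) for r in rr])
      pr=map_coordinates(gray,[uv[:,1],uv[:,0]],order=3); d=np.gradient(pr); i=d[2:-2].argmin()+2
      pts.append((np.degrees(a),rr[i]*1000,d[i]))
    print(n,[(int(p[0]),round(p[1],1),round(p[2],1)) for p in pts])
```

```text
(312.25, 234.19444444444446) (309.3611111111111, 210.13888888888889) [ 0.54825855 -0.14910243  0.056     ] [ 0.54980241 -0.14890925  0.056     ] (array([ 0.54866472, -0.1485565 ,  0.05774066]), np.float64(0.0013504909738640475))
(307.6388888888889, 235.19444444444446) (306.8611111111111, 215.75) [ 0.5464343  -0.13595207  0.042     ] [ 0.54602224 -0.13438698  0.042     ] (array([ 0.54693722, -0.13601054,  0.03853443]), np.float64(0.0006075138796355414))
[[30, 7, 155], [30, 7, 155], [24, 8, 156], [23, 7, 156], [30, 7, 144], [45, 4, 137], [60, 2, 151], [75, 3, 153], [75, 3, 151], [0, 0, 135], [90, 2, 127], [90, 9, 116], [90, 6, 88], [100, 8, 93], [105, 10, 102], [100, 7, 111], [98, 9, 119], [100, 6, 118], [90, 2, 148], [90, 2, 151], [60, 2, 150], [0, 0, 146], [45, 4, 120], [30, 7, 154], [24, 8, 150], [24, 8, 152], [24, 8, 155]]
[[7, 14, 167], [7, 14, 168], [11, 12, 166], [4, 11, 167], [0, 10, 122], [150, 5, 140], [0, 3, 162], [165, 3, 158], [165, 6, 158], [160, 7, 109], [105, 11, 94], [120, 11, 93], [105, 12, 86], [105, 16, 65], [100, 8, 100], [130, 6, 120], [113, 9, 115], [160, 5, 156]
[... 4629 characters left out ...]
8.5), np.float64(0.2)), (264, np.float64(38.5), np.float64(0.1)), (270, np.float64(38.5), np.float64(0.1)), (276, np.float64(38.5), np.float64(0.2)), (282, np.float64(38.5), np.float64(0.2)), (288, np.float64(38.5), np.float64(0.2)), (294, np.float64(38.5), np.float64(0.2)), (300, np.float64(38.5), np.float64(0.2)), (306, np.float64(38.5), np.float64(-0.3)), (312, np.float64(38.5), np.float64(-0.6)), (318, np.float64(38.5), np.float64(0.1)), (324, np.float64(25.0), np.float64(0.6)), (330, np.float64(27.0), np.float64(0.6)), (336, np.float64(29.5), np.float64(0.1)), (342, np.float64(30.0), np.float64(-0.2)), (348, np.float64(31.5), np.float64(-0.3)), (354, np.float64(32.5), np.float64(-0.4))]
```

Run:
```python
from h import *
t=load('top0');s=load('side0')
for n,c,(x,y,w,h) in(('top',t,(135,225,75,50)),('side',s,(180,275,70,80))):
    hsv=cv2.cvtColor(c['color'],cv2.COLOR_RGB2HSV)[y:y+h,x:x+w].astype(int)
    r=c['color'][y:y+h,x:x+w].astype(int)
    # handle: reddish brown hue<12
    H,S,V=hsv[...,0],hsv[...,1],hsv[...,2]
    m=((H<13)&(S>80)&(V>30)).astype(np.uint8)
    nl,lab,st,ce=cv2.connectedComponentsWithStats(m); k=1+st[1:,4].argmax(); m=(lab==k).astype(np.uint8)
    (cx,cy),wh,ang=cv2.minAreaRect(cv2.findNonZero(m)); print(n,st[k],cx+x,cy+y,wh,ang)
    bx=cv2.boxPoints(((cx+x,cy+y),wh,ang))
    P=cv2.findNonZero(m)[:,0,:]+[x,y]; mu=P.mean(0); print('mean',mu)
    l=cv2.fitLine(P.astype(np.float32),cv2.DIST_L2,0,.01,.01).ravel(); d=l[:2]; q=(P-mu)@d; 
    for z in(.055,.060,.065):
      e=[onz(c,*(mu+d*v),z)*1000 for v in(q.min(),0,q.max())]; v=e[2]-e[0]; print(z,[a.round(1)[:2] for a in e],np.linalg.norm(v),np.degrees(np.arctan2(v[1],v[0])))
    a=c['color'][y:y+h,x:x+w,::-1].copy(); a=cv2.resize(a,None,fx=7,fy=7,interpolation=cv2.INTER_NEAREST)
    cn,_=cv2.findContours(cv2.resize(m,None,fx=7,fy=7,interpolation=cv2.INTER_NEAREST),0,1); cv2.drawContours(a,cn,-1,(0,255,0),1)
    cv2.imwrite(f'pics/h_{n}.png',a)
a=cv2.imread('pics/h_top.png');b=cv2.imread('pics/h_side.png')
cv2.imwrite('pics/h_both.png',cv2.resize(np.hstack([np.pad(a,((0,b.shape[0]-a.shape[0]),(0,0),(0,0))),b]),None,fx=.78,fy=.78))
```

```text
top [  8  18  37  13 111] 161.04149627685547 249.15560340881348 (4.187017440795898, 37.361083984375) 75.0685806274414
mean [160.88288288 249.13513514]
0.055 [array([494.8, 365.7]), array([508.7, 311.8]), array([522.9, 256.8])] 112.42730232270401 -75.53221397196859
0.06 [array([494.6, 363.9]), array([508.5, 310.2]), array([522.6, 255.5])] 111.95425754199316 -75.5322139719686
0.065 [array([494.5, 362.2]), array([508.3, 308.7]), array([522.3, 254.2])] 111.4812127612823 -75.53221397196862
side [ 13  27  28  36 146] 206.54729843139648 319.5337829589844 (5.463639259338379, 43.01163101196289) 35.53767776489258
mean [206.34931507 319.52054795]
0.055 [array([497.9, 366.5]), array([511.3, 311.1]), array([525.2, 253. ])] 116.74264185118162 -76.4669598121014
0.06 [array([496.4, 366.5]), array([509.7, 311.4]), array([523.6, 253.5])] 116.26440294585454 -76.46695981210138
0.065 [array([494.9, 366.6]), array([508.2, 311.6]), array([522., 254.])] 115.78616404052755 -76.46695981210141
```

View pics/h_both.png

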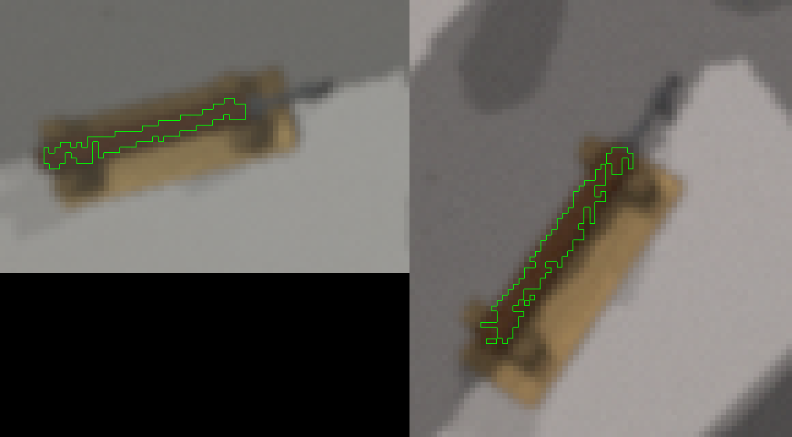

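Run:
```python
from h import *
t=load('top0');s=load('side0')
a=(135+322/5.46-.5,225+91/5.46-.5); b=(180+(664-409.5)/5.46-.5,275+97/5.46-.5)
print(a,b,onz(t,*a,.055),onz(s,*b,.055),two(t,a,s,b))
for ya in(-75,-76,-77):
  p=np.array([.508+.093*np.cos(np.radians(ya)),.310+.093*np.sin(np.radians(ya)),.055]);print(ya,p,proj(t,p),proj(s,p))
for n,c in(('t',t),('s',s)):
  u,v=proj(c,[.5305,.22,.055]).astype(int); x,y=u-14,v-14
  im=c['color'][y:y+28,x:x+28,::-1]; im=np.clip(im.astype(float)*1.3,0,255).astype(np.uint8)
  cv2.imwrite(f'pics/col_{n}.png',cv2.resize(im,None,fx=14,fy=14,interpolation=cv2.INTER_CUBIC)); print(x,y)
cv2.imwrite('pics/col.png',np.hstack([cv2.imread('pics/col_t.png'),cv2.imread('pics/col_s.png')]))
```

```text
(193.47435897435898, 241.16666666666666) (226.1117216117216, 292.26556776556777) [0.53165762 0.21309308 0.055     ] [0.5320884  0.21929248 0.055     ] (array([0.53393253, 0.21675566, 0.04419758]), np.float64(0.003975206028129924))
-75 [0.53207017 0.2201689  0.055     ] [191.15623631 241.06037515] [225.88780976 292.47507872]
-76 [0.53049874 0.2197625  0.055     ] [191.27939425 241.57520375] [226.34907536 292.75353971]
-77 [0.52892045 0.21938358 0.055     ] [191.39353607 242.0925936 ] [226.80504455 293.04025957]
177 227
212 278
```

View pics/col.png

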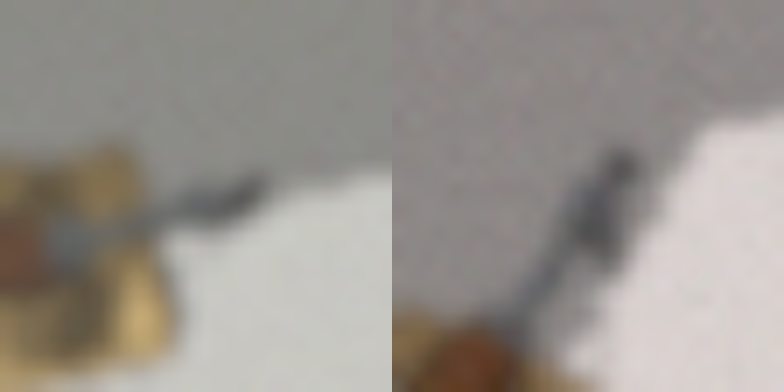

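```bash
cat >> h.py <<'E'
def rel(target,yaw_deg=None,st=None):
    """tool-frame mm shift from measured pose to world target; yaw rad"""
    from scipy.spatial.transform import Rotation as Ro
    st=st or get_state(); R=Ro.from_euler('xyz',st['eef_rot'],degrees=True).as_matrix()
    d=R.T@(np.array(target)-st['tcp_pos'])*1000
    print('dp',d.round(1),'yaw',None if yaw_deg is None else np.radians(-(yaw_deg-st['eef_rot'][2])).round(3))
def brief():
    s=get_state(); print({k:np.round(s[k],4) for k in('time_s','tcp_pos','eef_rot','contact_force','moment','gripper_width')})
E
python3 - <<'E'
from h import *
t=load('top0');s=load('side0')
# mill: top in top view (206,186), top view base ~(216,199); side top (204,232), base(212,256)
print(two(t,(206,186),s,(204,232)), onz(t,217,198,.0),onz(s,212,256,.0))
rel([.5085,.310,.125],-76)
rel([.5085,.310,.036],-76)
E
```

```text
(array([0.68292517, 0.15915322, 0.14739499]), np.float64(0.0009985200649133257)) [0.67377785 0.15179141 0.        ] [0.67116484 0.16597319 0.        ]
dp [363.5 202.6  69.9] yaw 0.96
dp [363.5 202.5 158.9] yaw 0.96
```

Call:
{"method": "apply_moves", "body": {
  "commands": [
    {"dp":[52,29,10],"yaw":0.16,"grip":1},
    {"dp":[104,58,20],"yaw":0.32,"grip":1},
    {"dp":[156,87,30],"yaw":0.48,"grip":1},
    {"dp":[208,116,40],"yaw":0.64,"grip":1},
    {"dp":[260,145,50],"yaw":0.8,"grip":1},
    {"dp":[312,174,60],"yaw":0.96,"grip":1},
    {"dp":[363.5,202.5,70],"yaw":0.96,"grip":1},
    {"dp":[363.5,202.5,70],"yaw":0.96,"grip":1},
    {"dp":[363.5,202.5,70],"yaw":0.96,"grip":1}
  ]
}}

```text
time_s: 1.23
tcp_pos: [0.5089, 0.3104, 0.1251]
eef_rot: [180.0, -0.0, -76.1]
contact_force: [0.5, 0.6, 0.3]
gripper_width: 0.088
```

Run:
```python
from h import *
brief(); rel([.5085,.310,.036],-76)
a=snap('top','top1');b=snap('side','side1')
cv2.imwrite('pics/c1.png',np.hstack([cv2.resize(c['color'][y:y+100,x:x+100,::-1],None,fx=4,fy=4) for c,x,y in((a,110,200),(b,160,260))]))
```

```text
{'time_s': np.float64(1.225), 'tcp_pos': array([0.5089, 0.3104, 0.1251]), 'eef_rot': array([ 1.799789e+02, -1.020000e-02, -7.607820e+01]), 'contact_force': array([0.4712, 0.5695, 0.3297]), 'moment': array([0.1548, 0.0395, 0.0489]), 'gripper_width': np.float64(0.088)}
dp [ 0.3  0.4 89.1] yaw -0.001
```

View pics/c1.png

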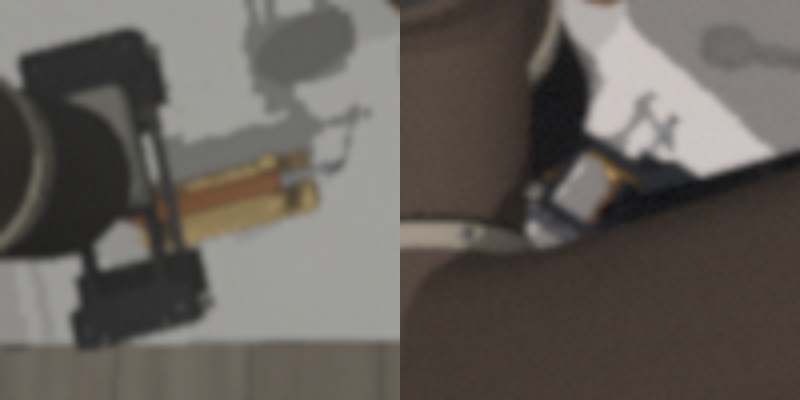

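Call:
{"method": "apply_moves", "body": {
  "commands": [
    {"dp":[0,0,35],"grip":1},
    {"dp":[0,0,65],"grip":1},
    {"dp":[0,0,82],"grip":1},
    {"dp":[0,0,88],"grip":1},
    {"dp":[0,0,88],"grip":1},
    {"dp":[0,0,88],"grip":0.1},
    {"dp":[0,0,88],"grip":0.1},
    {"dp":[0,0,88],"grip":0.1},
    {"dp":[0,0,88],"grip":0.1},
    {"dp":[0,0,88],"grip":0.1}
  ],
  "newtons": 60
}}

```text
$.commands[0]: bad value
```

Run:
```python
from h import *
brief()
```

```text
{'time_s': np.float64(1.325), 'tcp_pos': array([0.5084, 0.3115, 0.1255]), 'eef_rot': array([-1.799883e+02,  1.310000e-02, -7.596060e+01]), 'contact_force': array([-1.3103, -0.0511,  0.15  ]), 'moment': array([ 0.1441, -0.0123,  0.0142]), 'gripper_width': np.float64(0.0877)}
```

Call:
{"method": "apply_moves", "body": {
  "commands": [
    {"dp":[0,0,35],"yaw":0,"grip":1},
    {"dp":[0,0,65],"yaw":0,"grip":1},
    {"dp":[0,0,82],"yaw":0,"grip":1},
    {"dp":[0,0,88],"yaw":0,"grip":1},
    {"dp":[0,0,88],"yaw":0,"grip":1},
    {"dp":[0,0,88],"yaw":0,"grip":0.1},
    {"dp":[0,0,88],"yaw":0,"grip":0.1},
    {"dp":[0,0,88],"yaw":0,"grip":0.1},
    {"dp":[0,0,88],"yaw":0,"grip":0.1},
    {"dp":[0,0,88],"yaw":0,"grip":0.1}
  ],
  "newtons": 60
}}

```text
time_s: 2.58
tcp_pos: [0.5088, 0.3107, 0.0374]
eef_rot: [-180.0, 0.0, -76.0]
contact_force: [-0.4, 0.5, 0.5]
gripper_width: 0.0434
```

Run:
```python
from h import *
brief()
```

```text
{'time_s': np.float64(2.575), 'tcp_pos': array([0.5088, 0.3107, 0.0374]), 'eef_rot': array([-1.799942e+02,  3.900000e-03, -7.602260e+01]), 'contact_force': array([-0.4214,  0.4941,  0.4744]), 'moment': array([ 0.0616, -0.0285,  0.0001]), 'gripper_width': np.float64(0.0434)}
```

Fingers still closing; continue, then lift.

Call:
{"method": "apply_moves", "body": {
  "commands": [
    {"dp":[0,0,0],"yaw":0,"grip":0.1},
    {"dp":[0,0,0],"yaw":0,"grip":0.1},
    {"dp":[0,0,0],"yaw":0,"grip":0.1},
    {"dp":[0,0,0],"yaw":0,"grip":0.1},
    {"dp":[0,0,0],"yaw":0,"grip":0.1}
  ]
}}

```text
time_s: 3.2
tcp_pos: [0.5088, 0.3107, 0.0374]
eef_rot: [-180.0, -0.0, -76.0]
contact_force: [0.4, -0.3, -0.9]
gripper_width: 0.0089
```

Run:
```python
from h import *
brief()
```

```text
{'time_s': np.float64(3.2), 'tcp_pos': array([0.5088, 0.3107, 0.0374]), 'eef_rot': array([-179.9999,   -0.    ,  -76.0203]), 'contact_force': array([ 0.3904, -0.3419, -0.9119]), 'moment': array([ 0.1121, -0.0475,  0.0486]), 'gripper_width': np.float64(0.0089)}
```

Run:
```python
from h import *
a=snap('top','top2');b=snap('side','side2')
cv2.imwrite('pics/c2.png',np.hstack([cv2.resize(c['color'][y:y+100,x:x+100,::-1],None,fx=4,fy=4,interpolation=cv2.INTER_CUBIC) for c,x,y in((a,110,200),(b,160,260))]))
cv2.imwrite('pics/t2.png',a['color'][...,::-1])
```

```text
(no output)
```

View pics/c2.png

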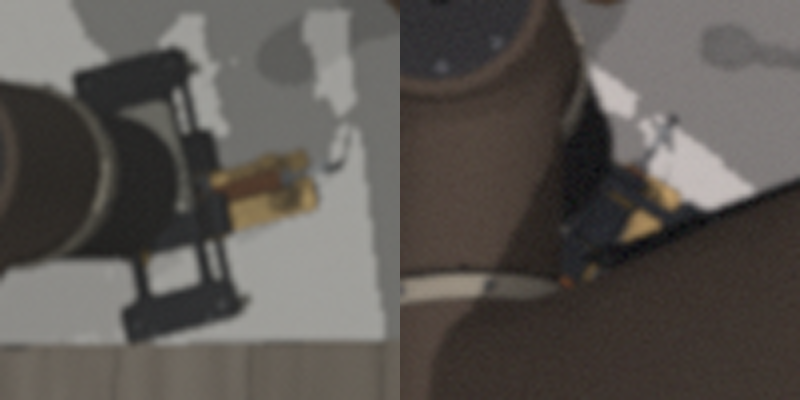

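View pics/side2.png

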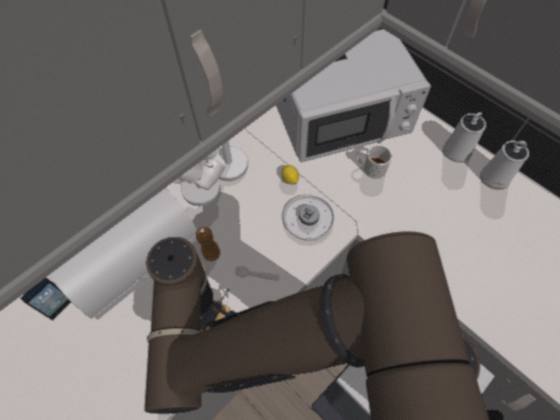

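Call:
{"method": "apply_moves", "body": {
  "commands": [
    {"dp":[0,0,0],"yaw":0,"grip":0},
    {"dp":[0,0,0],"yaw":0,"grip":0},
    {"dp":[0,0,0],"yaw":0,"grip":0}
  ]
}}

```text
time_s: 3.68
tcp_pos: [0.5088, 0.3107, 0.0374]
eef_rot: [-180.0, 0.0, -76.0]
contact_force: [0.1, -0.8, 0.3]
gripper_width: 0.0005
```

Run:
```python
from h import *
brief()
im=load('top2')['color'][...,::-1][225:275,125:200]
cv2.imwrite('pics/z2.png',cv2.resize(np.clip(im*1.8,0,255).astype(np.uint8),None,fx=10,fy=10,interpolation=cv2.INTER_CUBIC))
```

```text
{'time_s': np.float64(3.675), 'tcp_pos': array([0.5088, 0.3107, 0.0374]), 'eef_rot': array([-1.799964e+02,  9.000000e-04, -7.601690e+01]), 'contact_force': array([ 0.1438, -0.8216,  0.336 ]), 'moment': array([ 0.0924,  0.023 , -0.0528]), 'gripper_width': np.float64(0.0005)}
```

View pics/z2.png

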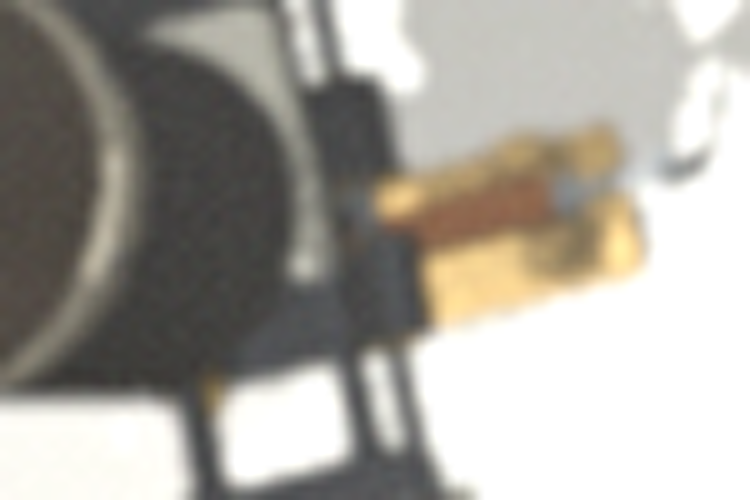

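Run:
```python
from h import *
t=load('top0');s=load('side0')
T=lambda x,y:(125+x/7-.43,225+y/7-.43); S=lambda x,y:(180+x/7-.43,280+y/7-.43)
for n,a,b in(('hR',(388,137),(277,165)),('hL',(122,198),(102,402)),('baseR near',(450,185),(348,205)),('baseL near',(155,262),(155,485)),('collar',(470,115),(325,100))):
  p,r=two(t,T(*a),s,S(*b)); print(n,p.round(4),r.round(4))
c=load('top2')
print(proj(c,[.5088,.3107,.0374]),proj(c,[.5088,.3107,.056]),proj(c,[.5088,.3107,.1]))
```

```text
hR [0.523  0.2546 0.0519] 0.0006
hL [0.4973 0.3668 0.059 ] 0.0019
baseR near [0.5041 0.239  0.0022] 0.0002
baseL near [0.4714 0.3709 0.0048] 0.0008
collar [0.5329 0.2212 0.0427] 0.0004
[162.97336973 249.3333049 ] [161.13679523 249.08990404] [156.55605427 248.48281933]
```

Run:
```python
from h import *
a=snap('top','top3'); b=snap('side','side3')
out=[]
for c,(x,y,w,h) in((a,(140,215,48,60)),(load('top1'),(125,205,48,60))):
    im=c['color'][...,::-1][y:y+h,x:x+w].astype(float)
    im=255*np.clip(im/140,0,1)**.5
    im=cv2.resize(im.astype(np.uint8),None,fx=8,fy=8,interpolation=cv2.INTER_CUBIC)
    p=[.5088,.3107,0]
    for z,col in((.037,(0,0,255)),(.056,(0,255,0)),(.1,(255,0,0))) if y==215 else ((.125,(0,0,255)),(.144,(0,255,0)),(.19,(255,0,0))):
        u,v=proj(c,[.5088,.3107,z]); cv2.circle(im,(int((u-x+.5)*8),int((v-y+.5)*8)),3,col,-1)
    out.append(im)
cv2.imwrite('pics/z3.png',np.hstack(out))
```

```text
(no output)
```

View pics/z3.png

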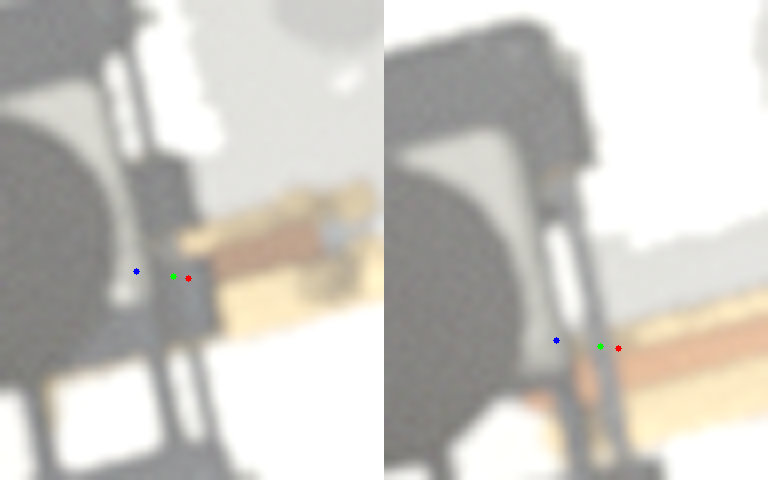

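Run:
```python
from h import *
out=[]
for c,(x,y,w,h) in((load('side3'),(190,275,50,60)),(load('side1'),(190,275,50,60))):
    im=c['color'][...,::-1][y:y+h,x:x+w].astype(float)
    im=255*np.clip(im/150,0,1)**.5
    im=cv2.resize(im.astype(np.uint8),None,fx=8,fy=8,interpolation=cv2.INTER_CUBIC)
    for z,col in((.037,(0,0,255)),(.056,(0,255,0)),(.1,(255,0,0))):
        u,v=proj(c,[.5088,.3107,z]); cv2.circle(im,(int((u-x+.5)*8),int((v-y+.5)*8)),3,col,-1)
    out.append(im)
cv2.imwrite('pics/z4.png',np.hstack(out))
```

```text
(no output)
```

View pics/z4.png

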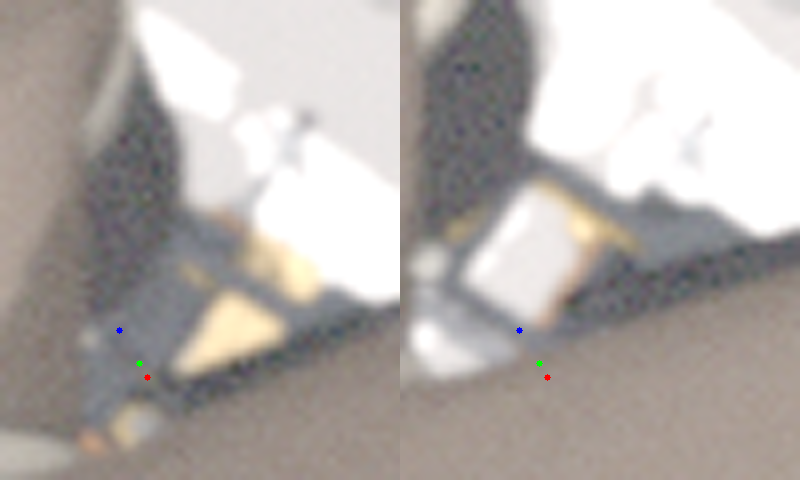

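Call:
{"method": "apply_moves", "body": {
  "commands": [
    {"dp":[0,0,-10],"yaw":0,"grip":0},
    {"dp":[0,0,-25],"yaw":0,"grip":0},
    {"dp":[0,0,-45],"yaw":0,"grip":0},
    {"dp":[0,0,-70],"yaw":0,"grip":0},
    {"dp":[0,0,-88],"yaw":0,"grip":0},
    {"dp":[0,0,-88],"yaw":0,"grip":0}
  ]
}}

```text
time_s: 4.53
tcp_pos: [0.5098, 0.3117, 0.1282]
eef_rot: [-179.8, 0.1, -76.0]
contact_force: [-0.4, -0.0, 0.2]
gripper_width: -0.0001
```

Run:
```python
from h import *
brief(); st=get_state()['tcp_pos']
out=[]
for n,(x,y,w,h) in(('top',(135,215,60,60)),('side',(180,275,60,60))):
    c=snap(n,n+'4')
    im=c['color'][...,::-1][y:y+h,x:x+w].astype(float)
    im=255*np.clip(im/150,0,1)**.5
    im=cv2.resize(im.astype(np.uint8),None,fx=6.6,fy=6.6,interpolation=cv2.INTER_CUBIC)
    for z,col in((0,(0,0,255)),(.019,(0,255,0)),(.066,(255,0,0))):
        u,v=proj(c,st+[0,0,z]); cv2.circle(im,(int((u-x+.5)*6.6),int((v-y+.5)*6.6)),3,col,-1)
    out.append(im)
cv2.imwrite('pics/z5.png',np.hstack(out))
```

```text
{'time_s': np.float64(4.525), 'tcp_pos': array([0.5098, 0.3117, 0.1282]), 'eef_rot': array([-1.797768e+02,  1.317000e-01, -7.600130e+01]), 'contact_force': array([-0.396 , -0.0015,  0.1986]), 'moment': array([0.0351, 0.0216, 0.0028]), 'gripper_width': np.float64(-0.0001)}
```

View pics/z5.png

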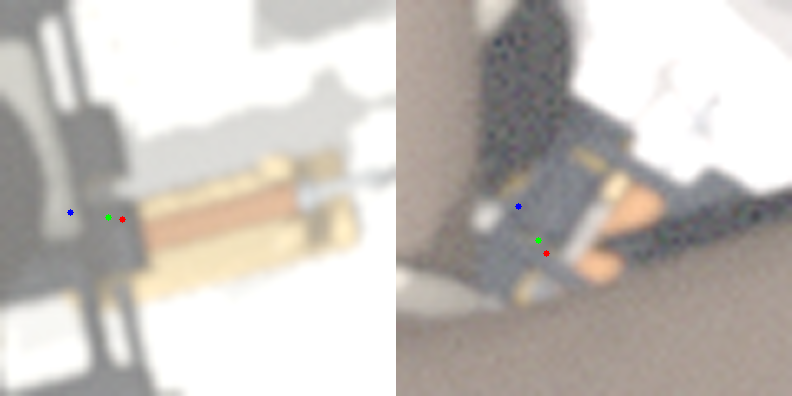

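Call:
{"method": "apply_moves", "body": {
  "commands": [
    {"dp":[58,11,-20],"yaw":0,"grip":0},
    {"dp":[116,22,-30],"yaw":0,"grip":0},
    {"dp":[174,33,-40],"yaw":0,"grip":0},
    {"dp":[232,44,-50],"yaw":0,"grip":0},
    {"dp":[290,55,-50],"yaw":0,"grip":0},
    {"dp":[325,60,-50],"yaw":0,"grip":0},
    {"dp":[325,60,-50],"yaw":0,"grip":0},
    {"dp":[325,60,-50],"yaw":0,"grip":0}
  ]
}}

```text
time_s: 5.62
tcp_pos: [0.5287, -0.0193, 0.1748]
eef_rot: [179.9, 0.0, -76.1]
contact_force: [-0.6, 0.4, 0.1]
gripper_width: 0.0003
```

Run:
```python
from h import *
brief(); st=get_state()['tcp_pos']
out=[]
for n in('top','side'):
    c=snap(n,n+'5'); u0,v0=proj(c,st); w=60; x,y=int(u0)-w//2,int(v0)-w//2
    im=c['color'][...,::-1][y:y+w,x:x+w].astype(float)
    im=255*np.clip(im/150,0,1)**.5
    im=cv2.resize(im.astype(np.uint8),None,fx=6.6,fy=6.6,interpolation=cv2.INTER_CUBIC)
    for z,col in((0,(0,0,255)),(.019,(0,255,0)),(.066,(255,0,0))):
        u,v=proj(c,st+[0,0,z]); cv2.circle(im,(int((u-x+.5)*6.6),int((v-y+.5)*6.6)),3,col,-1)
    out.append(im); print(x,y)
cv2.imwrite('pics/z6.png',np.hstack(out))
```

```text
{'time_s': np.float64(5.625), 'tcp_pos': array([ 0.5287, -0.0193,  0.1748]), 'eef_rot': array([ 1.799419e+02,  6.000000e-03, -7.606340e+01]), 'contact_force': array([-0.6465,  0.4046,  0.0573]), 'moment': array([ 0.0788, -0.0604, -0.0068]), 'gripper_width': np.float64(0.0003)}
238 208
255 192
```

View pics/z6.png

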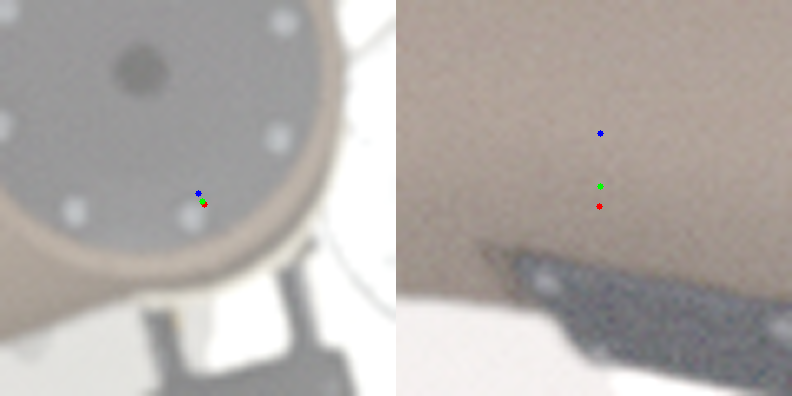

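View pics/side5.png

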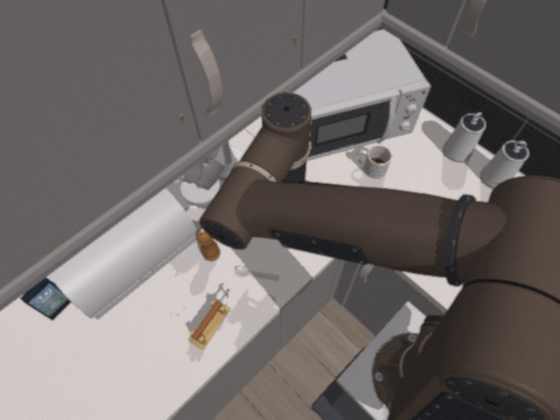

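View pics/top5.png

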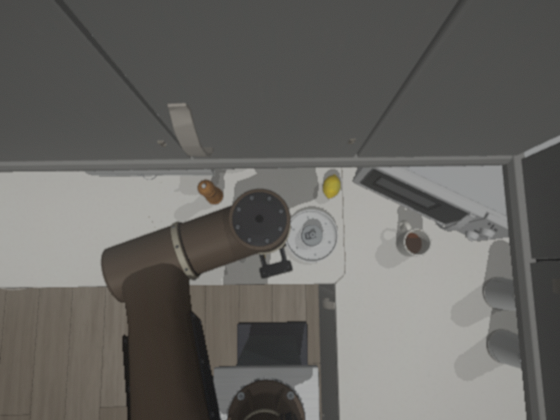

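Run:
```python
from h import *
c=load('top5'); st=np.array([.5287,-.0193,.1748]); yv=np.array([-.970,-.242,0])
for z in(.066,.1,.13): print(z,proj(c,st+yv*.0965+[0,0,z]),proj(c,st-yv*.0965+[0,0,z]))
c=load('top1'); st=np.array([.5088,.3107,.1251])
for z in(.066,.1,.13): print(z,proj(c,st+yv*.0965+[0,0,z]),proj(c,st-yv*.0965+[0,0,z]))
cv2.imwrite('pics/t1z.png',np.clip(cv2.resize(c['color'][190:300,100:200,::-1],None,fx=5.4,fy=5.4,interpolation=cv2.INTER_CUBIC)*1.9,0,255).astype(np.uint8))
c=load('top5')
cv2.imwrite('pics/t5z.png',np.clip(cv2.resize(c['color'][240:290,240:320,::-1],None,fx=8,fy=8,interpolation=cv2.INTER_CUBIC)*1.9,0,255).astype(np.uint8))
```

```text
0.066 [277.16558886 273.56215267] [258.42214752 201.0207425 ]
0.1 [277.02938797 273.86438205] [257.64744811 198.82938745]
0.13 [276.90098905 274.14929891] [256.91843086 196.76725136]
0.066 [153.3654333  282.27718273] [138.54955637 212.73499418]
0.1 [149.0809694  282.85767484] [133.89138135 211.02697261]
0.13 [145.0544615  283.40321709] [129.52077843 209.42439562]
```

View pics/t1z.png

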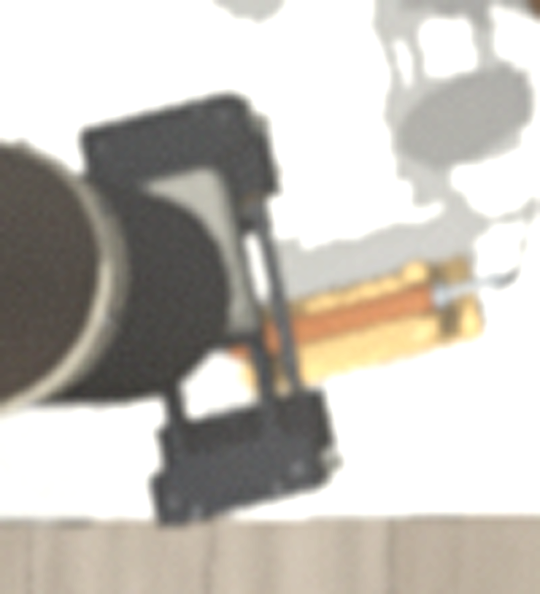

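View pics/t5z.png

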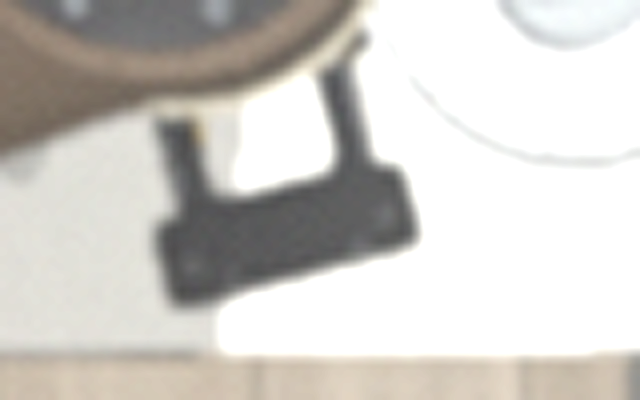

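Run:
```python
from h import *
o=[]
for n in('side0','side5'):
    c=load(n); o.append(np.clip(cv2.resize(c['color'][280:355,180:250,::-1],None,fx=5.6,fy=5.6,interpolation=cv2.INTER_CUBIC)*1.5,0,255).astype(np.uint8))
cv2.imwrite('pics/cmp.png',np.hstack(o))
```

```text
(no output)
```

View pics/cmp.png

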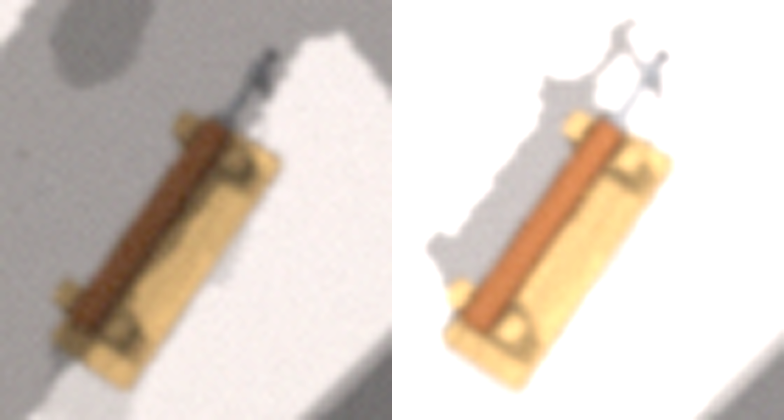

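Run:
```python
from h import *
o=[]
for n in('side1','side4'):
    c=load(n); im=c['color'][270:345,175:245,::-1].astype(float); im=255*np.clip(im/170,0,1)**.6
    im=cv2.resize(im.astype(np.uint8),None,fx=7.9,fy=7.9,interpolation=cv2.INTER_CUBIC)[:, :395*2]
    cv2.imwrite(f'pics/{n}z.png',im)
```

```text
(no output)
```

View pics/side1z.png

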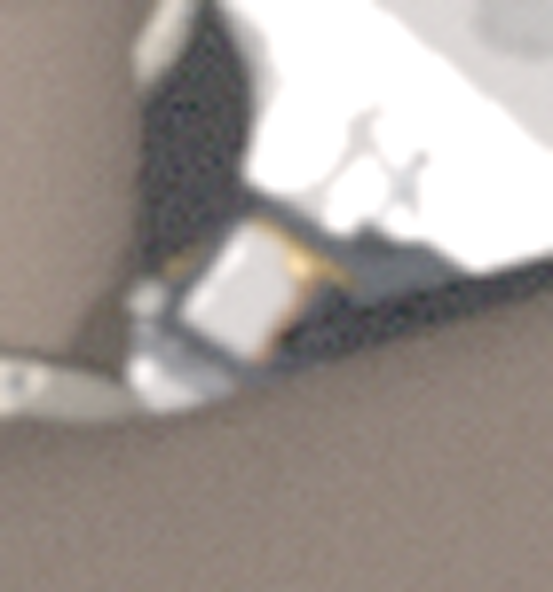

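View pics/side4z.png

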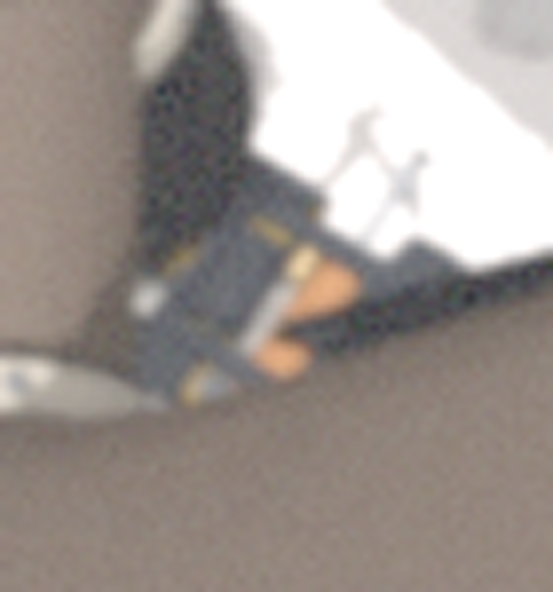

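Run:
```python
from h import *
rel([.5085,.3105,.085],-76)
```

```text
dp [-324.1  -60.    90. ] yaw 0.0
```

Call:
{"method": "apply_moves", "body": {
  "commands": [
    {"dp":[-55,-10,0],"yaw":0,"grip":0},
    {"dp":[-110,-20,0],"yaw":0,"grip":0},
    {"dp":[-165,-30,0],"yaw":0,"grip":0},
    {"dp":[-220,-40,10],"yaw":0,"grip":0},
    {"dp":[-275,-50,30],"yaw":0,"grip":0},
    {"dp":[-324,-60,60],"yaw":0,"grip":0},
    {"dp":[-324,-60,85],"yaw":0,"grip":0},
    {"dp":[-324,-60,94],"yaw":0,"grip":0},
    {"dp":[-324,-60,98],"yaw":0,"grip":0}
  ]
}}

```text
time_s: 6.85
tcp_pos: [0.5088, 0.3098, 0.0773]
eef_rot: [180.0, -0.0, -76.0]
contact_force: [0.3, -0.0, 0.7]
gripper_width: 0.0005
```

Call:
{"method": "apply_moves", "body": {
  "commands": [
    {"dp":[0,0,3],"yaw":0,"grip":0},
    {"dp":[0,0,6],"yaw":0,"grip":0},
    {"dp":[0,0,8],"yaw":0,"grip":0},
    {"dp":[0,0,10],"yaw":0,"grip":0},
    {"dp":[0,0,12],"yaw":0,"grip":0},
    {"dp":[0,0,12],"yaw":0,"grip":0}
  ]
}}

```text
time_s: 7.6
tcp_pos: [0.5089, 0.3096, 0.0652]
eef_rot: [180.0, -0.0, -76.0]
contact_force: [-0.1, 0.8, 0.6]
gripper_width: 0.0005
```

Call:
{"method": "apply_moves", "body": {
  "commands": [
    {"dp":[0,0,1.5],"yaw":0,"grip":0},
    {"dp":[0,0,3],"yaw":0,"grip":0},
    {"dp":[0,0,4],"yaw":0,"grip":0},
    {"dp":[0,0,4],"yaw":0,"grip":0}
  ]
}}

```text
time_s: 8.1
tcp_pos: [0.5089, 0.3097, 0.0612]
eef_rot: [180.0, -0.0, -76.0]
contact_force: [0.0, 0.7, -0.2]
gripper_width: 0.0001
```

Run:
```python
from h import *
st=get_state()['tcp_pos']
for n,(x,y,w,h) in(('top',(140,220,60,45)),('side',(185,280,60,50))):
    c=snap(n,n+'6'); im=c['color'][y:y+h,x:x+w,::-1].astype(float); im=255*np.clip(im/150,0,1)**.5
    im=cv2.resize(im.astype(np.uint8),None,fx=12,fy=12,interpolation=cv2.INTER_CUBIC)
    for z,col in((0,(0,0,255)),(.019,(0,255,0)),(.066,(255,0,0))):
        u,v=proj(c,st+[0,0,z]); cv2.circle(im,(int((u-x+.5)*12),int((v-y+.5)*12)),3,col,-1)
    cv2.imwrite(f'pics/{n}6z.png',im)
```

```text
(no output)
```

View pics/top6z.png

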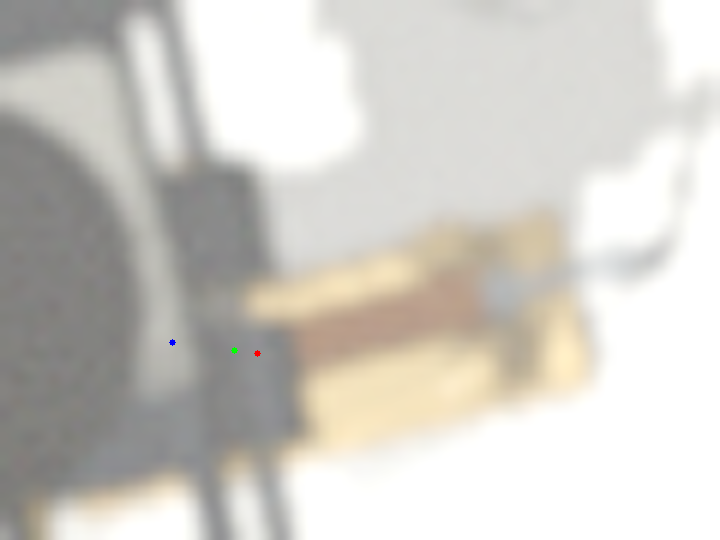

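View pics/side6z.png

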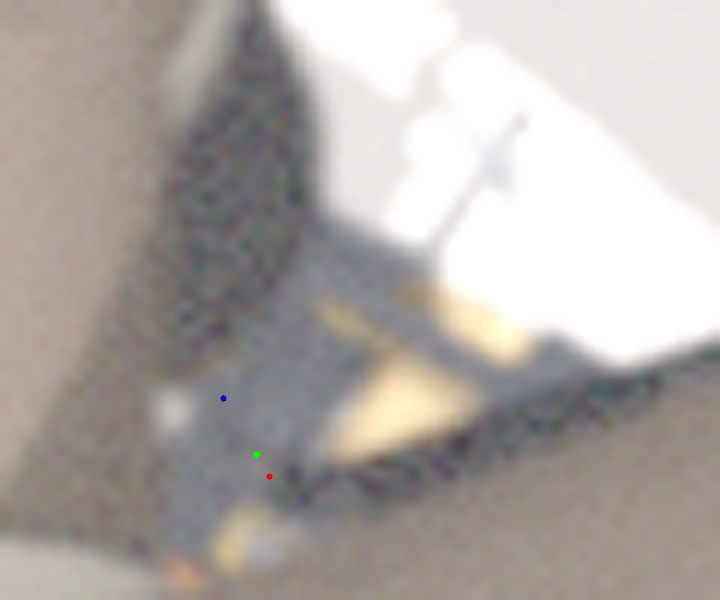

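Call:
{"method": "apply_moves", "body": {
  "commands": [
    {"dp":[0,0,4],"yaw":0,"grip":0},
    {"dp":[0,0,8],"yaw":0,"grip":0},
    {"dp":[0,0,12],"yaw":0,"grip":0},
    {"dp":[0,0,16],"yaw":0,"grip":0},
    {"dp":[0,0,20],"yaw":0,"grip":0},
    {"dp":[0,0,23],"yaw":0,"grip":0},
    {"dp":[0,0,23],"yaw":0,"grip":0}
  ]
}}

```text
time_s: 9.07
tcp_pos: [0.5089, 0.3095, 0.0381]
eef_rot: [180.0, -0.0, -76.0]
contact_force: [-0.4, -0.3, 0.6]
gripper_width: 0.0004
```

Call:
{"method": "apply_moves", "body": {
  "commands": [
    {"dp":[0,0,1.5],"yaw":0,"grip":0},
    {"dp":[0,0,3],"yaw":0,"grip":0},
    {"dp":[0,0,4.5],"yaw":0,"grip":0},
    {"dp":[0,0,4.5],"yaw":0,"grip":0}
  ]
}}

```text
time_s: 9.57
tcp_pos: [0.5092, 0.3098, 0.0342]
eef_rot: [-180.0, 0.0, -76.0]
contact_force: [-1.5, -0.2, 3.0]
gripper_width: 0.0006
```

Call:
{"method": "apply_moves", "body": {
  "commands": [
    {"dp":[0,0,1.5],"yaw":0,"grip":0},
    {"dp":[0,0,3],"yaw":0,"grip":0},
    {"dp":[0,0,4.5],"yaw":0,"grip":0},
    {"dp":[0,0,4.5],"yaw":0,"grip":0}
  ]
}}

```text
time_s: 10.07
tcp_pos: [0.51, 0.3101, 0.0339]
eef_rot: [-179.8, 0.0, -75.9]
contact_force: [-11.8, -5.7, 36.5]
gripper_width: 0.0005
```

Call:
{"method": "apply_moves", "body": {
  "commands": [
    {"dp":[0,0,-4],"yaw":0,"grip":0},
    {"dp":[0,0,-7],"yaw":0,"grip":0},
    {"dp":[0,0,-7],"yaw":0,"grip":0}
  ]
}}

```text
time_s: 10.45
tcp_pos: [0.509, 0.3097, 0.0361]
eef_rot: [180.0, -0.0, -76.0]
contact_force: [0.1, 0.9, -0.8]
gripper_width: 0.0006
```

Run:
```python
from h import *
brief()
for n,(x,y,w,h) in(('top',(100,180,110,120)),('side',(140,250,120,90))):
    c=snap(n,n+'7'); im=c['color'][y:y+h,x:x+w,::-1].astype(float); im=255*np.clip(im/150,0,1)**.5
    im=cv2.resize(im.astype(np.uint8),None,fx=5,fy=5,interpolation=cv2.INTER_CUBIC)
    cv2.imwrite(f'pics/{n}7z.png',im)
```

```text
{'time_s': np.float64(10.45), 'tcp_pos': array([0.509 , 0.3097, 0.0361]), 'eef_rot': array([ 1.799903e+02, -3.500000e-03, -7.602380e+01]), 'contact_force': array([ 0.1447,  0.8844, -0.8434]), 'moment': array([ 0.0417, -0.1031, -0.0172]), 'gripper_width': np.float64(0.0006)}
```

View pics/top7z.png

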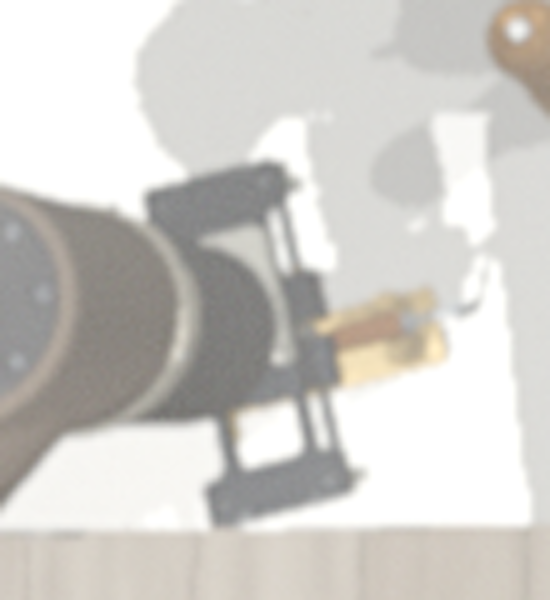

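View pics/side7z.png

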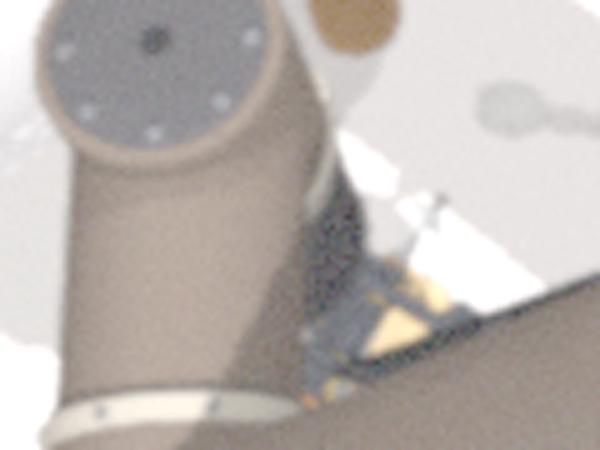

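Call:
{"method": "apply_moves", "body": {
  "commands": [
    {"dp":[0,0,-50],"yaw":0,"grip":0.5},
    {"dp":[-40,0,-90],"yaw":0,"grip":0.5},
    {"dp":[-95,0,-90],"yaw":0,"grip":0.5},
    {"dp":[-150,0,-90],"yaw":0,"grip":0.5},
    {"dp":[-150,0,-90],"yaw":0,"grip":0.5},
    {"dp":[-150,0,-90],"yaw":0,"grip":0.5}
  ]
}}

```text
time_s: 11.3
tcp_pos: [0.4724, 0.4549, 0.1254]
eef_rot: [179.9, -0.1, -76.0]
contact_force: [-0.1, 0.1, -0.5]
gripper_width: 0.0436
```

Run:
```python
from h import *
brief(); st=get_state()['tcp_pos'];yv=np.array([-.970,-.242,0])
for n in('top','side'):
    c=snap(n,n+'8'); u0,v0=proj(c,st); print(n,u0,v0); x,y=max(0,int(u0)-40),max(0,int(v0)-40)
    im=c['color'][y:y+80,x:x+80,::-1].astype(float); im=255*np.clip(im/150,0,1)**.5
    im=cv2.resize(im.astype(np.uint8),None,fx=7,fy=7,interpolation=cv2.INTER_CUBIC)
    for z,col in((0,(0,0,255)),(.019,(0,255,0)),(.066,(255,0,0))):
      for k in(-.022,0,.022):
        u,v=proj(c,st+[0,0,z]+yv*k); cv2.circle(im,(int((u-x+.5)*7),int((v-y+.5)*7)),3,col,-1)
    cv2.imwrite(f'pics/{n}8z.png',im)
```

```text
{'time_s': np.float64(11.3), 'tcp_pos': array([0.4724, 0.4549, 0.1254]), 'eef_rot': array([ 1.799284e+02, -6.760000e-02, -7.598770e+01]), 'contact_force': array([-0.1265,  0.1018, -0.5062]), 'moment': array([ 0.0251, -0.0446,  0.0196]), 'gripper_width': np.float64(0.0436)}
top 102.71782270491269 261.5931748826485
side 168.09633857455108 363.03647699295044
```

View pics/top8z.png

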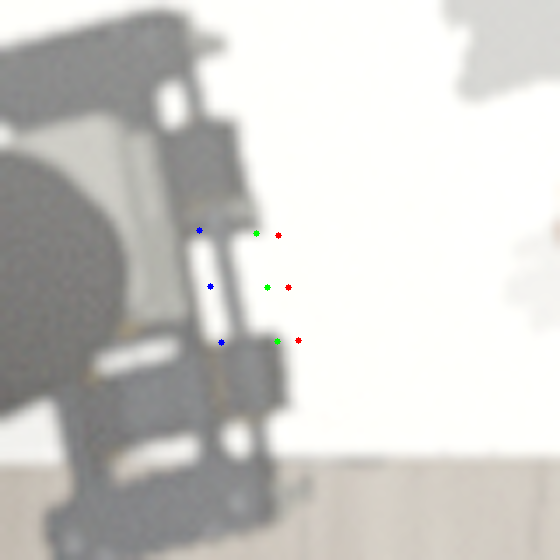

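View pics/side8.png

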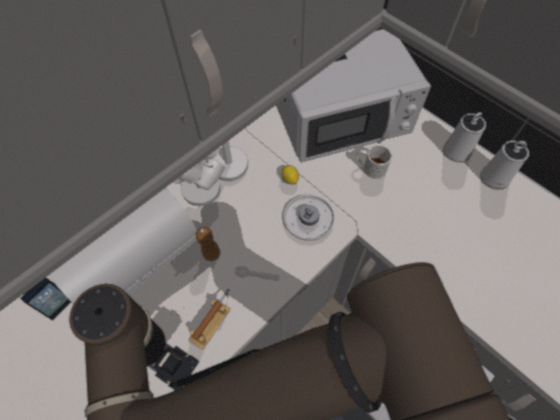

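Call:
{"method": "apply_moves", "body": {
  "commands": [
    {"dp":[50,0,0],"yaw":0,"grip":1},
    {"dp":[100,0,0],"yaw":0,"grip":1},
    {"dp":[149,0.5,0],"yaw":0,"grip":1},
    {"dp":[149,0.5,30],"yaw":0,"grip":1},
    {"dp":[149,0.5,65],"yaw":0,"grip":1},
    {"dp":[149,0.5,95],"yaw":0,"grip":1},
    {"dp":[149,0.5,106],"yaw":0,"grip":1},
    {"dp":[149,0.5,111],"yaw":0,"grip":1},
    {"dp":[149,0.5,111],"yaw":0,"grip":1}
  ]
}}

```text
time_s: 12.52
tcp_pos: [0.5088, 0.3107, 0.0161]
eef_rot: [-180.0, 0.0, -76.0]
contact_force: [0.5, 0.3, 0.9]
gripper_width: 0.0875
```

Call:
{"method": "apply_moves", "body": {
  "commands": [
    {"dp":[0,0,3],"yaw":0,"grip":0.8},
    {"dp":[0,0,6],"yaw":0,"grip":0.5},
    {"dp":[0,0,8],"yaw":0,"grip":0},
    {"dp":[0,0,8],"yaw":0,"grip":0},
    {"dp":[0,0,8],"yaw":0,"grip":0},
    {"dp":[0,0,8],"yaw":0,"grip":0},
    {"dp":[0,0,8],"yaw":0,"grip":0},
    {"dp":[0,0,8],"yaw":0,"grip":0},
    {"dp":[0,0,8],"yaw":0,"grip":0},
    {"dp":[0,0,8],"yaw":0,"grip":0}
  ]
}}

```text
time_s: 13.78
tcp_pos: [0.5084, 0.3106, 0.0074]
eef_rot: [-180.0, 0.0, -76.0]
contact_force: [0.3, -0.1, 0.4]
gripper_width: 0.0158
```

Call:
{"method": "apply_moves", "body": {
  "commands": [
    {"dp":[0,0,-10],"yaw":0,"grip":0},
    {"dp":[0,0,-30],"yaw":0,"grip":0},
    {"dp":[0,0,-60],"yaw":0,"grip":0},
    {"dp":[0,0,-85],"yaw":0,"grip":0},
    {"dp":[0,0,-85],"yaw":0,"grip":0}
  ]
}}

```text
time_s: 14.4
tcp_pos: [0.5094, 0.3116, 0.0951]
eef_rot: [-179.8, 0.1, -76.0]
contact_force: [-0.4, -0.5, -1.8]
gripper_width: 0.0155
```

Run:
```python
from h import *
brief(); rel([.5301,-.0432,.0925],-80)
out=[]
for n,(x,y) in(('top',(130,195)),('side',(170,250))):
    c=snap(n,n+'9'); im=c['color'][y:y+90,x:x+90,::-1].astype(float); im=255*np.clip(im/170,0,1)**.7
    out.append(cv2.resize(im.astype(np.uint8),None,fx=4.4,fy=4.4,interpolation=cv2.INTER_CUBIC))
cv2.imwrite('pics/z9.png',np.hstack(out))
```

```text
{'time_s': np.float64(14.4), 'tcp_pos': array([0.5094, 0.3116, 0.0951]), 'eef_rot': array([-1.79780e+02,  1.34500e-01, -7.60053e+01]), 'contact_force': array([-0.3786, -0.4751, -1.7539]), 'moment': array([ 0.0867, -0.0125,  0.0315]), 'gripper_width': np.float64(0.0155)}
dp [349.3  65.7   1.5] yaw 0.07
```

View pics/z9.png

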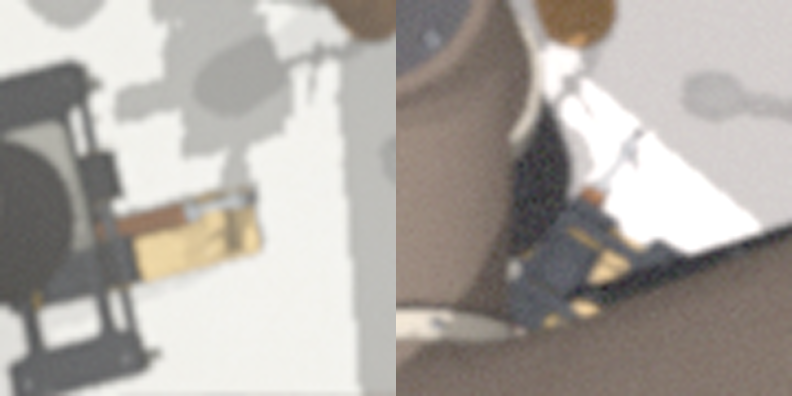

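Call:
{"method": "apply_moves", "body": {
  "commands": [
    {"dp":[50,9.4,-8],"yaw":0.01,"grip":0},
    {"dp":[100,18.8,-8],"yaw":0.02,"grip":0},
    {"dp":[150,28.2,-8],"yaw":0.03,"grip":0},
    {"dp":[200,37.6,-8],"yaw":0.04,"grip":0},
    {"dp":[250,47,-8],"yaw":0.05,"grip":0},
    {"dp":[300,56.4,-8],"yaw":0.06,"grip":0},
    {"dp":[340,64,-4],"yaw":0.07,"grip":0},
    {"dp":[349.3,65.7,0],"yaw":0.07,"grip":0},
    {"dp":[349.3,65.7,0],"yaw":0.07,"grip":0},
    {"dp":[349.3,65.7,0],"yaw":0.07,"grip":0}
  ]
}}

```text
time_s: 15.75
tcp_pos: [0.5288, -0.0436, 0.0921]
eef_rot: [180.0, -0.0, -80.0]
contact_force: [-0.2, 0.4, -1.2]
gripper_width: 0.0153
```

Run:
```python
from h import *
brief(); st=get_state()
c=snap('top','top10'); y,x=195,265
im=c['color'][y:y+70,x:x+75,::-1].astype(float); im=255*np.clip(im/180,0,1)**.8
im=cv2.resize(im.astype(np.uint8),None,fx=8,fy=8,interpolation=cv2.INTER_CUBIC)
cv2.imwrite('pics/z10.png',im)
```

```text
{'time_s': np.float64(15.75), 'tcp_pos': array([ 0.5288, -0.0436,  0.0921]), 'eef_rot': array([ 1.799649e+02, -9.000000e-04, -7.998740e+01]), 'contact_force': array([-0.1547,  0.4139, -1.1598]), 'moment': array([ 0.0882, -0.0021,  0.003 ]), 'gripper_width': np.float64(0.0153)}
```

View pics/z10.png

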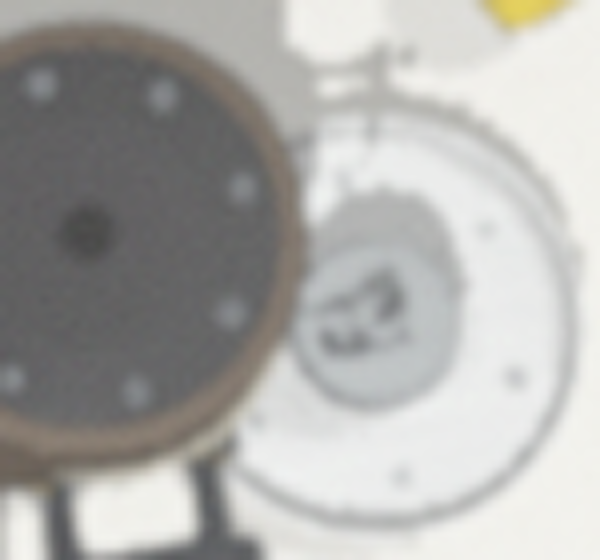

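Run:
```python
from h import *
cs=load('top10')
o=[]
for n in('top10','top0'):
    c=load(n); y,x=218,296
    im=c['color'][y:y+32,x:x+30,::-1].astype(float); im=255*np.clip((im-25)/130,0,1)
    im=cv2.resize(im.astype(np.uint8),None,fx=13,fy=13,interpolation=cv2.INTER_CUBIC)
    for p,col in(((.5463,-.1348,.04),(0,0,255)),((.549,-.149,.04),(255,0,0)),((.5288+.01615,-.0436-.0916,.14),(0,255,0)),((.5288+.01615,-.0436-.0916,.10),(0,255,255))):
        u,v=proj(c,p); cv2.circle(im,(int((u-x+.5)*13),int((v-y+.5)*13)),2,col,-1)
    o.append(im)
cv2.imwrite('pics/z11.png',np.hstack(o))
```

View pics/z11.png

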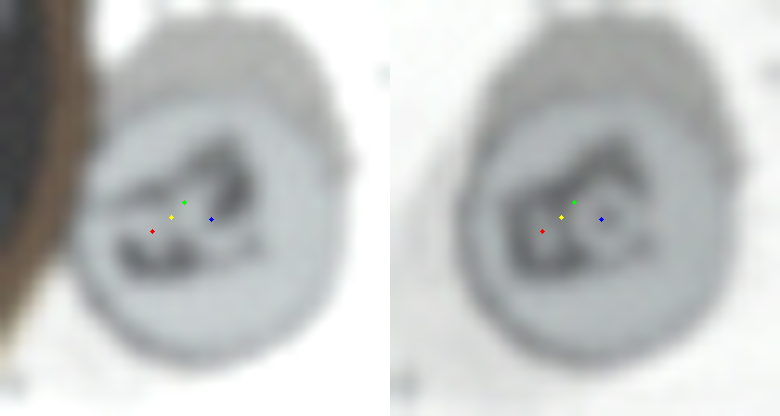

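Call:
{"method": "apply_moves", "body": {
  "commands": [
    {"dp":[0,-1,12],"yaw":0,"grip":0},
    {"dp":[0,-1,28],"yaw":0,"grip":0},
    {"dp":[0,-1,42],"yaw":0,"grip":0},
    {"dp":[0,-1,49],"yaw":0,"grip":0},
    {"dp":[0,-1,49],"yaw":0,"grip":0},
    {"dp":[0,-1,49],"yaw":0,"grip":0}
  ]
}}

```text
time_s: 16.55
tcp_pos: [0.5303, -0.044, 0.0437]
eef_rot: [-180.0, -0.0, -80.0]
contact_force: [0.1, -1.3, -1.6]
gripper_width: 0.0156
```

Run:
```python
from h import *
brief()
snap('side','side12')
c=snap('top','top12')
o=[]
for n in('top12',):
    c=load(n); y,x=218,290
    im=c['color'][y:y+35,x:x+40,::-1].astype(float); im=255*np.clip((im-25)/130,0,1)
    im=cv2.resize(im.astype(np.uint8),None,fx=16,fy=16,interpolation=cv2.INTER_CUBIC)
    cv2.imwrite('pics/z12.png',im)
```

```text
{'time_s': np.float64(16.55), 'tcp_pos': array([ 0.5303, -0.044 ,  0.0437]), 'eef_rot': array([-1.799612e+02, -4.200000e-03, -8.002020e+01]), 'contact_force': array([ 0.0693, -1.2727, -1.5953]), 'moment': array([ 0.0914, -0.0877,  0.0003]), 'gripper_width': np.float64(0.0156)}
```

View pics/z12.png

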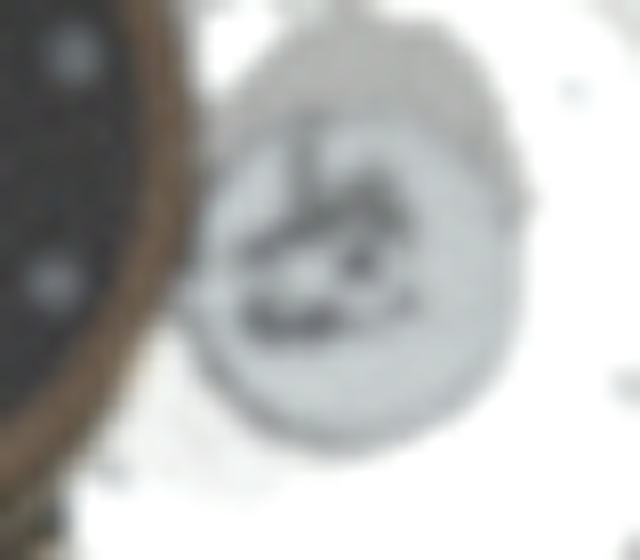

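View pics/side12.png

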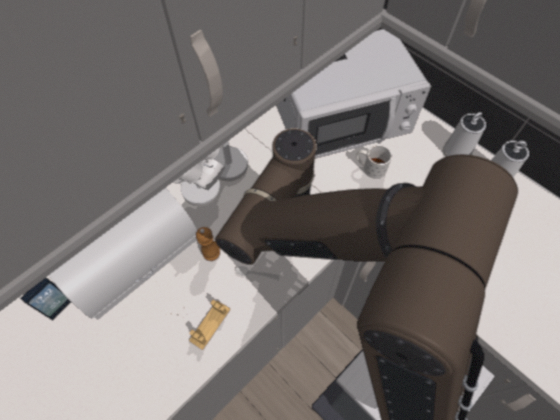

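Call:
{"method": "apply_moves", "body": {
  "commands": [
    {"dp":[0,0,1],"yaw":0,"grip":0},
    {"dp":[0,0,2],"yaw":0,"grip":0},
    {"dp":[0,0,3],"yaw":0,"grip":0},
    {"dp":[0,0,3],"yaw":0,"grip":0}
  ]
}}

```text
time_s: 17.15
tcp_pos: [0.5298, -0.0442, 0.0403]
eef_rot: [180.0, -0.0, -80.0]
contact_force: [0.5, -0.4, -2.0]
gripper_width: 0.0153
```

Call:
{"method": "apply_moves", "body": {
  "commands": [
    {"dp":[0,0,1],"yaw":0,"grip":0},
    {"dp":[0,0,2],"yaw":0,"grip":0},
    {"dp":[0,0,3],"yaw":0,"grip":0}
  ]
}}

```text
time_s: 17.52
tcp_pos: [0.5299, -0.0441, 0.0373]
eef_rot: [180.0, 0.0, -80.0]
contact_force: [-0.3, -0.3, -2.1]
gripper_width: 0.0153
```

Call:
{"method": "apply_moves", "body": {
  "commands": [
    {"dp":[0,0,1],"yaw":0,"grip":0},
    {"dp":[0,0,2],"yaw":0,"grip":0}
  ]
}}

```text
time_s: 17.77
tcp_pos: [0.5299, -0.0441, 0.0353]
eef_rot: [-180.0, 0.0, -80.0]
contact_force: [-0.5, 0.8, 0.0]
gripper_width: 0.0156
```

Call:
{"method": "apply_moves", "body": {
  "commands": [
    {"dp":[0,0,0],"yaw":0,"grip":0}
  ]
}}

```text
time_s: 17.9
tcp_pos: [0.5298, -0.0441, 0.0353]
eef_rot: [180.0, 0.0, -80.0]
contact_force: [-0.6, -0.3, -0.9]
gripper_width: 0.0155
```

Call:
{"method": "apply_moves", "body": {
  "commands": [
    {"dp":[0,0,0.7],"yaw":0,"grip":0},
    {"dp":[0,0,0.7],"yaw":0,"grip":0}
  ]
}}

```text
time_s: 18.15
tcp_pos: [0.53, -0.0441, 0.0347]
eef_rot: [-180.0, -0.0, -80.0]
contact_force: [0.4, 0.9, -0.5]
gripper_width: 0.0154
```

Call:
{"method": "apply_moves", "body": {
  "commands": [
    {"dp":[0,0,1],"yaw":0,"grip":0},
    {"dp":[0,0,1],"yaw":0,"grip":0}
  ]
}}

```text
time_s: 18.4
tcp_pos: [0.5302, -0.0439, 0.0339]
eef_rot: [-180.0, -0.0, -80.0]
contact_force: [-0.6, 2.6, 3.5]
gripper_width: 0.0156
```

Run:
```python
from h import *
brief()
```

```text
{'time_s': np.float64(18.4), 'tcp_pos': array([ 0.5302, -0.0439,  0.0339]), 'eef_rot': array([-1.799702e+02, -1.100000e-03, -8.001800e+01]), 'contact_force': array([-0.5848,  2.6427,  3.4927]), 'moment': array([ 0.5015,  0.3055, -0.1048]), 'gripper_width': np.float64(0.0156)}
```

Call:
{"method": "apply_moves", "body": {
  "commands": [
    {"dp":[0,0,-1.5],"yaw":0,"grip":0},
    {"dp":[-1.5,0,-1.5],"yaw":0,"grip":0},
    {"dp":[-1.5,0,-0.5],"yaw":0,"grip":0},
    {"dp":[-1.5,0,0.3],"yaw":0,"grip":0},
    {"dp":[-1.5,0,0.3],"yaw":0,"grip":0}
  ]
}}

```text
time_s: 19.02
tcp_pos: [0.5298, -0.0424, 0.0336]
eef_rot: [-180.0, 0.0, -80.0]
contact_force: [-1.6, 2.9, 4.4]
gripper_width: 0.0158
```

Call:
{"method": "apply_moves", "body": {
  "commands": [
    {"dp":[0,0,-0.6],"yaw":0,"grip":0},
    {"dp":[-1,0,-0.6],"yaw":0,"grip":0},
    {"dp":[-2,0,-0.6],"yaw":0,"grip":0},
    {"dp":[-2,0,-0.6],"yaw":0,"grip":0}
  ]
}}

```text
time_s: 19.52
tcp_pos: [0.5294, -0.0408, 0.0339]
eef_rot: [180.0, -0.0, -80.0]
contact_force: [0.3, -1.4, 2.2]
gripper_width: 0.0156
```

Run:
```python
from h import *
brief()
```

```text
{'time_s': np.float64(19.525), 'tcp_pos': array([ 0.5294, -0.0408,  0.0339]), 'eef_rot': array([ 1.799996e+02, -1.280000e-02, -8.003020e+01]), 'contact_force': array([ 0.3119, -1.4299,  2.2327]), 'moment': array([-0.5941, -0.1259, -0.0222]), 'gripper_width': np.float64(0.0156)}
```

Call:
{"method": "apply_moves", "body": {
  "commands": [
    {"dp":[-1,0,0],"yaw":0,"grip":0},
    {"dp":[-2,0,0],"yaw":0,"grip":0},
    {"dp":[-2,0,0],"yaw":0,"grip":0}
  ]
}}

```text
time_s: 19.9
tcp_pos: [0.5289, -0.0393, 0.0339]
eef_rot: [180.0, -0.0, -80.0]
contact_force: [2.3, -5.9, -0.0]
gripper_width: 0.0159
```

Run:
```python
from h import *
brief()
c=snap('top','top13')
y,x=218,290
o=[]
for n in('top13','top0'):
    c=load(n)
    im=c['color'][y:y+35,x:x+35,::-1].astype(float); im=255*np.clip((im-25)/130,0,1)
    o.append(cv2.resize(im.astype(np.uint8),None,fx=11,fy=11,interpolation=cv2.INTER_CUBIC))
cv2.imwrite('pics/z13.png',np.hstack(o))
```

```text
{'time_s': np.float64(19.9), 'tcp_pos': array([ 0.5289, -0.0393,  0.0339]), 'eef_rot': array([ 1.799736e+02, -4.800000e-02, -8.001450e+01]), 'contact_force': array([ 2.2648, -5.9205, -0.0112]), 'moment': array([-2.3782, -0.6296,  0.0366]), 'gripper_width': np.float64(0.0159)}
```

View pics/z13.png

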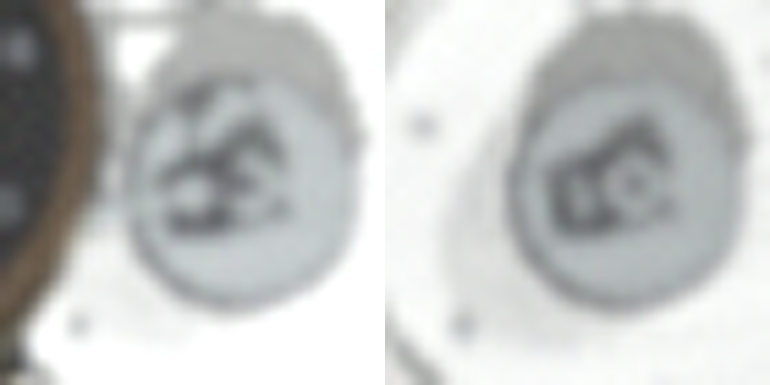

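Call:
{"method": "apply_moves", "body": {
  "commands": [
    {"dp":[-1,0,0.3],"yaw":0,"grip":0},
    {"dp":[-2,0,0.5],"yaw":0,"grip":0},
    {"dp":[-2,0,0.5],"yaw":0,"grip":0}
  ]
}}

```text
time_s: 20.32
tcp_pos: [0.5287, -0.0377, 0.0335]
eef_rot: [180.0, -0.1, -80.0]
contact_force: [1.3, -8.1, 0.8]
gripper_width: 0.0157
```

Run:
```python
from h import *
brief()
```

```text
{'time_s': np.float64(20.325), 'tcp_pos': array([ 0.5287, -0.0377,  0.0335]), 'eef_rot': array([ 1.799753e+02, -7.520000e-02, -8.001110e+01]), 'contact_force': array([ 1.2952, -8.1171,  0.8335]), 'moment': array([-3.1969, -0.8445,  0.0156]), 'gripper_width': np.float64(0.0157)}
```

Call:
{"method": "apply_moves", "body": {
  "commands": [
    {"dp":[-1,0,0.2],"yaw":0,"grip":0},
    {"dp":[-2,0,0.3],"yaw":0,"grip":0},
    {"dp":[-2,0,0.3],"yaw":0,"grip":0}
  ]
}}

```text
time_s: 20.7
tcp_pos: [0.5284, -0.0359, 0.0333]
eef_rot: [180.0, -0.1, -80.0]
contact_force: [2.3, -8.3, 0.9]
gripper_width: 0.0154
```

Call:
{"method": "apply_moves", "body": {
  "commands": [
    {"dp":[-1,0,0.2],"yaw":0,"grip":0},
    {"dp":[-2,0,0.3],"yaw":0,"grip":0},
    {"dp":[-2,0,0.3],"yaw":0,"grip":0}
  ]
}}

```text
time_s: 21.08
tcp_pos: [0.5281, -0.0338, 0.0331]
eef_rot: [180.0, -0.1, -80.0]
contact_force: [1.0, -6.7, 2.1]
gripper_width: 0.0157
```

Call:
{"method": "apply_moves", "body": {
  "commands": [
    {"dp":[-1,0,0],"yaw":0,"grip":0},
    {"dp":[-2,0,0],"yaw":0,"grip":0},
    {"dp":[-2,0,0],"yaw":0,"grip":0}
  ]
}}

```text
time_s: 21.45
tcp_pos: [0.5279, -0.031, 0.0332]
eef_rot: [-180.0, -0.0, -80.0]
contact_force: [0.7, -2.9, 3.7]
gripper_width: 0.0156
```

Run:
```python
from h import *
brief()
c=snap('top','top14')
y,x=218,285
o=[]
for n in('top14','top13'):
    c=load(n)
    im=c['color'][y:y+35,x:x+40,::-1].astype(float); im=255*np.clip((im-25)/130,0,1)
    o.append(cv2.resize(im.astype(np.uint8),None,fx=9.8,fy=9.8,interpolation=cv2.INTER_CUBIC))
cv2.imwrite('pics/z14.png',np.hstack(o))
```

```text
{'time_s': np.float64(21.45), 'tcp_pos': array([ 0.5279, -0.031 ,  0.0332]), 'eef_rot': array([-1.799758e+02, -2.200000e-02, -8.001840e+01]), 'contact_force': array([ 0.7294, -2.917 ,  3.7155]), 'moment': array([-1.6845, -0.3051, -0.0512]), 'gripper_width': np.float64(0.0156)}
```

View pics/z14.png

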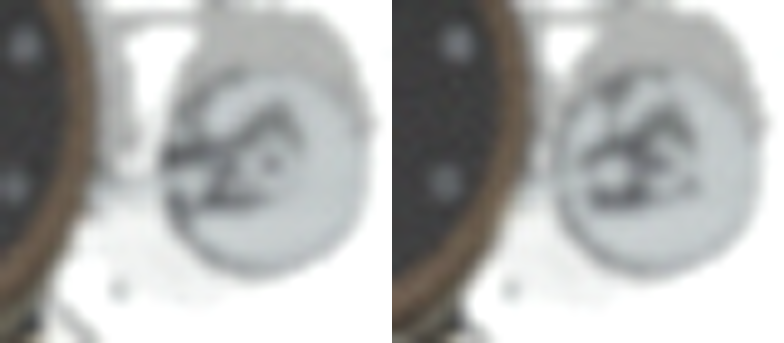

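Call:
{"method": "apply_moves", "body": {
  "commands": [
    {"dp":[-2,0,-0.2],"yaw":0,"grip":0},
    {"dp":[-4,0,-0.2],"yaw":0,"grip":0},
    {"dp":[-6,0,-0.2],"yaw":0,"grip":0},
    {"dp":[-8,0,-0.2],"yaw":0,"grip":0},
    {"dp":[-8,0,-0.2],"yaw":0,"grip":0}
  ]
}}

```text
time_s: 22.12
tcp_pos: [0.5254, -0.0225, 0.0324]
eef_rot: [179.9, 0.0, -80.0]
contact_force: [0.4, 0.5, -1.7]
gripper_width: 0.016
```

Run:
```python
from h import *
brief()
c=snap('top','top15')
y,x=218,280
im=c['color'][y:y+35,x:x+45,::-1].astype(float); im=255*np.clip((im-25)/130,0,1)
cv2.imwrite('pics/z15.png',cv2.resize(im.astype(np.uint8),None,fx=14,fy=14,interpolation=cv2.INTER_CUBIC))
```

```text
{'time_s': np.float64(22.125), 'tcp_pos': array([ 0.5254, -0.0225,  0.0324]), 'eef_rot': array([ 1.799304e+02,  3.680000e-02, -8.004990e+01]), 'contact_force': array([ 0.351 ,  0.4692, -1.6505]), 'moment': array([ 0.0808, -0.014 ,  0.036 ]), 'gripper_width': np.float64(0.016)}
```

View pics/z15.png

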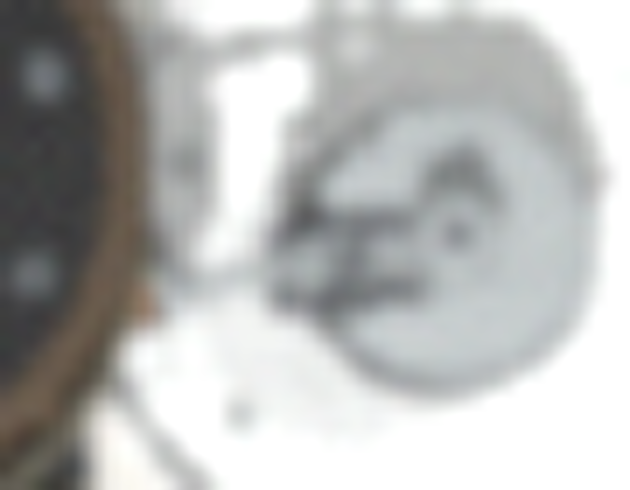

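Call:
{"method": "apply_moves", "body": {
  "commands": [
    {"dp":[-2,0,1],"yaw":0,"grip":0},
    {"dp":[-2,0,5],"yaw":0,"grip":0},
    {"dp":[-2,0,10],"yaw":0,"grip":0},
    {"dp":[-5,0,12],"yaw":0,"grip":0},
    {"dp":[-8,0,12],"yaw":0,"grip":0},
    {"dp":[-11,0,12],"yaw":0,"grip":0},
    {"dp":[-14,0,12],"yaw":0,"grip":0},
    {"dp":[-14,0,12],"yaw":0,"grip":0}
  ]
}}

```text
time_s: 23.18
tcp_pos: [0.5238, -0.0089, 0.0212]
eef_rot: [-180.0, 0.0, -80.0]
contact_force: [0.5, -0.1, -0.7]
gripper_width: 0.0155
```

Run:
```python
from h import *
brief()
c=snap('top','top16')
y,x=215,270
im=c['color'][y:y+40,x:x+55,::-1].astype(float); im=255*np.clip((im-25)/130,0,1)
cv2.imwrite('pics/z16.png',cv2.resize(im.astype(np.uint8),None,fx=14,fy=14,interpolation=cv2.INTER_CUBIC))
```

```text
{'time_s': np.float64(23.175), 'tcp_pos': array([ 0.5238, -0.0089,  0.0212]), 'eef_rot': array([-1.799841e+02,  2.500000e-03, -8.000870e+01]), 'contact_force': array([ 0.4741, -0.1324, -0.7116]), 'moment': array([ 0.0854, -0.0623, -0.0121]), 'gripper_width': np.float64(0.0155)}
```

View pics/z16.png

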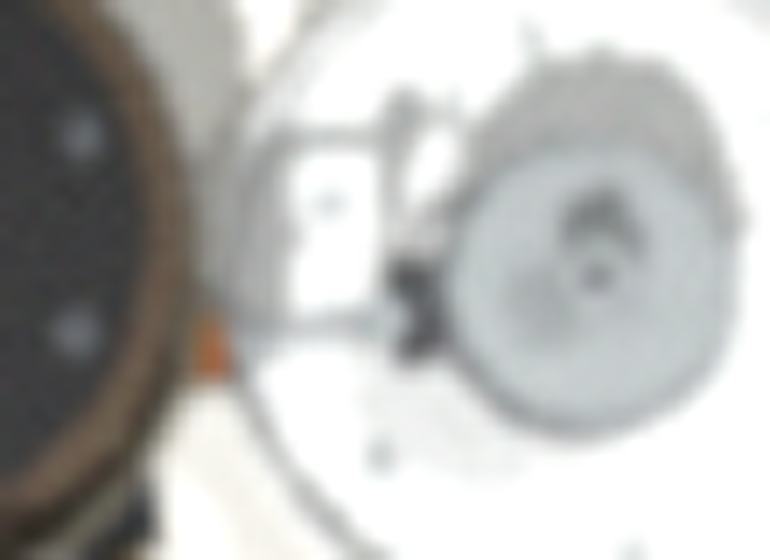

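Call:
{"method": "apply_moves", "body": {
  "commands": [
    {"dp":[-3,0,3],"yaw":0,"grip":0},
    {"dp":[-6,0,6],"yaw":0,"grip":0},
    {"dp":[-9,0,9],"yaw":0,"grip":0},
    {"dp":[-12,0,12],"yaw":0,"grip":0},
    {"dp":[-15,0,14],"yaw":0,"grip":0},
    {"dp":[-18,0,14],"yaw":0,"grip":0},
    {"dp":[-18,0,14],"yaw":0,"grip":0}
  ]
}}

```text
time_s: 24.1
tcp_pos: [0.5207, 0.0088, 0.0071]
eef_rot: [-180.0, -0.0, -80.0]
contact_force: [0.3, -0.1, -0.6]
gripper_width: 0.0157
```

Run:
```python
from h import *
brief()
c=snap('top','top17')
y,x=215,265
im=c['color'][y:y+40,x:x+55,::-1].astype(float); im=255*np.clip((im-25)/130,0,1)
cv2.imwrite('pics/z17.png',cv2.resize(im.astype(np.uint8),None,fx=14,fy=14,interpolation=cv2.INTER_CUBIC))
```

```text
{'time_s': np.float64(24.1), 'tcp_pos': array([0.5207, 0.0088, 0.0071]), 'eef_rot': array([-1.799958e+02, -1.000000e-03, -8.000950e+01]), 'contact_force': array([ 0.2612, -0.1096, -0.5883]), 'moment': array([ 0.1286, -0.0543,  0.0386]), 'gripper_width': np.float64(0.0157)}
```

View pics/z17.png

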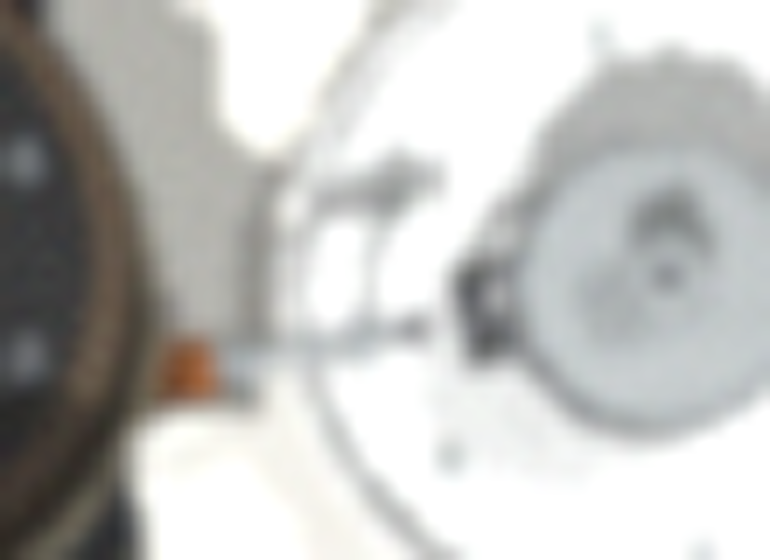

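Call:
{"method": "apply_moves", "body": {
  "commands": [
    {"dp":[0,0,-20],"yaw":0,"grip":0},
    {"dp":[-40,0,-50],"yaw":0,"grip":0},
    {"dp":[-95,0,-60],"yaw":0,"grip":0},
    {"dp":[-150,0,-60],"yaw":0,"grip":0},
    {"dp":[-170,0,-60],"yaw":0,"grip":0}
  ]
}}

```text
time_s: 24.78
tcp_pos: [0.4911, 0.1786, 0.0676]
eef_rot: [-179.9, 0.0, -79.9]
contact_force: [0.3, 0.4, -1.4]
gripper_width: 0.0156
```

Run:
```python
from h import *
brief()
snap('top','top18');snap('side','side18')
o=[]
for n,(x,y) in(('top18',(290,215)),('side18',(288,195))):
    c=load(n)
    im=c['color'][y:y+40,x:x+40,::-1].astype(float); im=255*np.clip((im-25)/140,0,1)
    o.append(cv2.resize(im.astype(np.uint8),None,fx=10,fy=10,interpolation=cv2.INTER_CUBIC))
cv2.imwrite('pics/z18.png',np.hstack(o))
```

```text
{'time_s': np.float64(24.775), 'tcp_pos': array([0.4911, 0.1786, 0.0676]), 'eef_rot': array([-1.799251e+02,  4.480000e-02, -7.989870e+01]), 'contact_force': array([ 0.3127,  0.3984, -1.4455]), 'moment': array([ 0.0717, -0.0598, -0.0171]), 'gripper_width': np.float64(0.0156)}
```

View pics/z18.png

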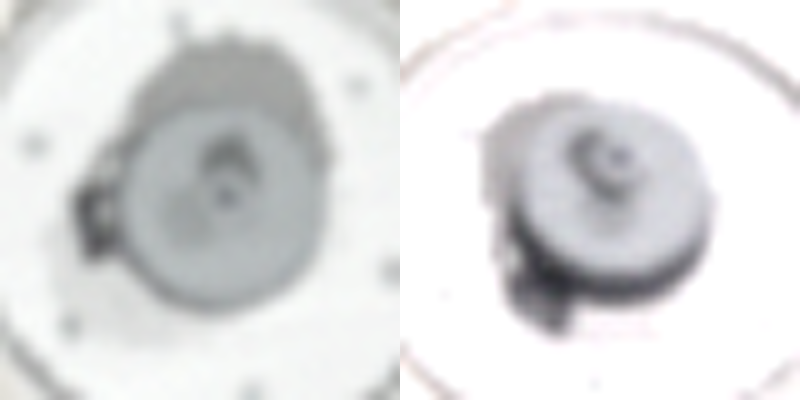

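View pics/side18.png

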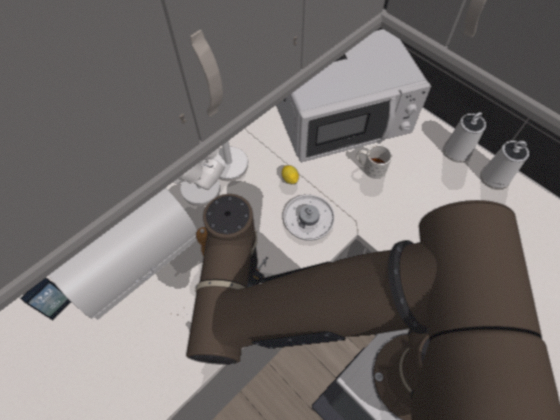

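Run:
```python
from h import *
t=load('top18');s=load('side18')
f=lambda x,y,o:(o[0]+x/10-.45,o[1]+y/10-.45)
T=(290,215);S=(288,195)
ax=np.array([.549,-.149])
for n,a,b in(('foot',(78,222),(148,325)),('end1',(90,190),(125,300)),('end2',(97,255),(163,325))):
    p,r=two(t,f(*a,T),s,f(*b,S)); print(n,p.round(4),r.round(4),np.hypot(*(p[:2]-ax)))
    print(onz(t,*f(*a,T),.012),onz(s,*f(*b,S),.012))
o=[]
for n,(x,y) in(('top18',(294,224)),('side18',(296,212))):
    c=load(n)
    im=c['color'][y:y+20,x:x+20,::-1].astype(float); im=255*np.clip((im-20)/120,0,1)
    im=cv2.resize(im.astype(np.uint8),None,fx=20,fy=20,interpolation=cv2.INTER_CUBIC)
    # project boss base circle & top circle
    for z,col in((.008,(0,0,255)),(.04,(0,255,0))):
      for a in np.radians(np.arange(0,360,5)):
        u,v=proj(c,[ax[0]+.032*np.cos(a),ax[1]+.032*np.sin(a),z]); 
        cv2.circle(im,(int((u-x+.5)*20),int((v-y+.5)*20)),2,col,-1)
    o.append(im)
cv2.imwrite('pics/z19.png',np.hstack(o))
```

```text
foot [ 0.5423 -0.1075  0.005 ] 0.006 0.04206467499822004
[ 0.5441744  -0.10542941  0.012     ] [ 0.53757421 -0.10651112  0.012     ]
end1 [ 0.5538 -0.1108  0.0017] 0.0031 0.03850456898244142
[ 0.55424579 -0.10941424  0.012     ] [ 0.54916441 -0.1077068   0.012     ]
end2 [ 0.5342 -0.111   0.0103] 0.0011 0.040790561746189016
[ 0.53368771 -0.11122613  0.012     ] [ 0.534154   -0.10997488  0.012     ]
```

View pics/z19.png

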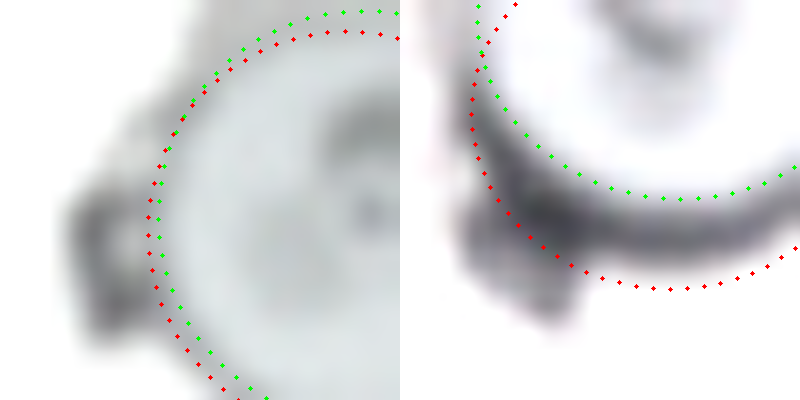

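Run:
```python
from h import *
rel([.5277,-.0232,.0425],-80)
```

```text
dp [204.2  -0.8  24.6] yaw 0.002
```

Call:
{"method": "apply_moves", "body": {
  "commands": [
    {"dp":[55,0,0],"yaw":0,"grip":0},
    {"dp":[110,-1,0],"yaw":0,"grip":0},
    {"dp":[160,-1,0],"yaw":0,"grip":0},
    {"dp":[195,-1,5],"yaw":0,"grip":0},
    {"dp":[202.5,-1.5,15],"yaw":0,"grip":0},
    {"dp":[202.5,-1.5,23],"yaw":0,"grip":0},
    {"dp":[202.5,-1.5,23],"yaw":0,"grip":0},
    {"dp":[202.5,-1.5,23],"yaw":0,"grip":0}
  ]
}}

```text
time_s: 25.88
tcp_pos: [0.5278, -0.0224, 0.0442]
eef_rot: [-180.0, -0.0, -80.0]
contact_force: [-0.2, 0.3, -0.7]
gripper_width: 0.0156
```

Run:
```python
from h import *
brief()
c=snap('top','top20')
y,x=215,275
im=c['color'][y:y+40,x:x+50,::-1].astype(float); im=255*np.clip((im-25)/130,0,1)
cv2.imwrite('pics/z20.png',cv2.resize(im.astype(np.uint8),None,fx=14,fy=14,interpolation=cv2.INTER_CUBIC))
```

```text
{'time_s': np.float64(25.875), 'tcp_pos': array([ 0.5278, -0.0224,  0.0442]), 'eef_rot': array([-1.799966e+02, -4.200000e-03, -7.995590e+01]), 'contact_force': array([-0.2138,  0.3185, -0.7162]), 'moment': array([ 0.0948,  0.0147, -0.027 ]), 'gripper_width': np.float64(0.0156)}
```

View pics/z20.png

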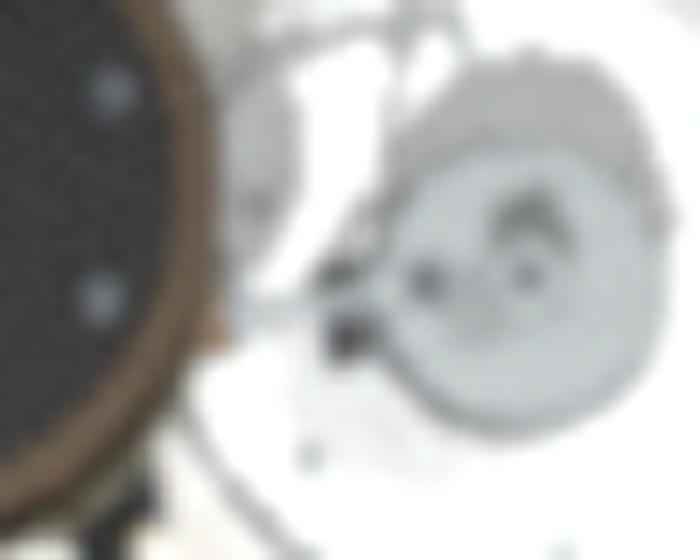

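Run:
```python
from h import *
c=load('top20')
print(onz(c,305.1,234.6,.1),onz(c,305.1,234.6,.05),onz(c,305.1,234.6,.04))
print(proj(c,[.5278+.01615,-.0224-.0916,.1]),proj(c,[.5278+.01615,-.0224-.0916,.05]))
for n in('top14','top15'):
  pass
```

```text
[ 0.54393411 -0.12452518  0.1       ] [ 0.54775601 -0.12766406  0.05      ] [ 0.54852039 -0.12829183  0.04      ]
[301.51384026 234.6399628 ] [300.6645061 235.898162 ]
```

Run:
```python
from h import *
c=load('top17')
for z in(.062,.055,.02): print(onz(c,294.1,237.9,z))
print('exp collar',.5207+.01615,.0088-.0916)
c=load('top0')
# collar in rest: dark end in top0_rest crop (485,110)/7
for z in(.066,.055): print(onz(c,125+483/7-.43,225+110/7-.43,z), onz(c,125+470/7-.43,225+115/7-.43,z))
print('exp',.5085+.0225,.3105-.0902)
c=load('top9'); u,v=130+245/4.4,195+200/4.4; print(onz(c,u,v,.14),'exp',.5094+.0225,.3116-.0902)
```

```text
[ 0.53725669 -0.09338145  0.062     ]
[ 0.53773498 -0.09362221  0.055     ]
[ 0.54012641 -0.09482603  0.02      ]
exp collar 0.53685 -0.0828
[0.53362006 0.2103934  0.066     ] [0.5315362  0.21596435 0.066     ]
[0.53434023 0.21285197 0.055     ] [0.5322369  0.21847497 0.055     ]
exp 0.5309999999999999 0.2203
[0.52857548 0.21618731 0.14      ] exp 0.5318999999999999 0.22139999999999999
```

Call:
{"method": "apply_moves", "body": {
  "commands": [
    {"dp":[-0.5,0,4],"yaw":0,"grip":0},
    {"dp":[-0.5,0,8],"yaw":0,"grip":0},
    {"dp":[-0.5,0,10],"yaw":0,"grip":0},
    {"dp":[-0.5,0,12],"yaw":0,"grip":0},
    {"dp":[-0.5,0,12],"yaw":0,"grip":0}
  ]
}}

```text
time_s: 26.55
tcp_pos: [0.5275, -0.0227, 0.0319]
eef_rot: [180.0, -0.0, -80.0]
contact_force: [0.9, -0.0, -0.9]
gripper_width: 0.0157
```

Call:
{"method": "apply_moves", "body": {
  "commands": [
    {"dp":[0,0,2],"yaw":0,"grip":0},
    {"dp":[0,0,4],"yaw":0,"grip":0},
    {"dp":[0,0,4],"yaw":0,"grip":0}
  ]
}}

```text
time_s: 26.92
tcp_pos: [0.5275, -0.0227, 0.0279]
eef_rot: [180.0, -0.0, -80.0]
contact_force: [0.1, 0.1, -1.0]
gripper_width: 0.0152
```

Below the boss edge without contact. Continue down behind the crossbar.

Call:
{"method": "apply_moves", "body": {
  "commands": [
    {"dp":[0,0,2],"yaw":0,"grip":0},
    {"dp":[0,0,4],"yaw":0,"grip":0},
    {"dp":[0,0,6],"yaw":0,"grip":0},
    {"dp":[0,0,6],"yaw":0,"grip":0}
  ]
}}

```text
time_s: 27.42
tcp_pos: [0.5275, -0.0227, 0.0218]
eef_rot: [180.0, -0.0, -80.0]
contact_force: [-0.0, -0.1, -1.0]
gripper_width: 0.0156
```

Call:
{"method": "apply_moves", "body": {
  "commands": [
    {"dp":[0,0,2],"yaw":0,"grip":0},
    {"dp":[0,0,4],"yaw":0,"grip":0},
    {"dp":[0,0,6],"yaw":0,"grip":0},
    {"dp":[0,0,6],"yaw":0,"grip":0}
  ]
}}

```text
time_s: 27.92
tcp_pos: [0.5275, -0.0227, 0.0158]
eef_rot: [180.0, -0.0, -80.0]
contact_force: [0.8, 0.0, -1.3]
gripper_width: 0.0156
```

Call:
{"method": "apply_moves", "body": {
  "commands": [
    {"dp":[0,0,3],"yaw":0,"grip":0},
    {"dp":[0,0,6],"yaw":0,"grip":0},
    {"dp":[-3,0,6],"yaw":0,"grip":0},
    {"dp":[-6,0,6],"yaw":0,"grip":0},
    {"dp":[-9,0,6],"yaw":0,"grip":0},
    {"dp":[-9,0,6],"yaw":0,"grip":0}
  ]
}}

```text
time_s: 28.68
tcp_pos: [0.5261, -0.0135, 0.0102]
eef_rot: [-180.0, 0.0, -80.0]
contact_force: [0.7, -0.4, -1.0]
gripper_width: 0.0154
```

Run:
```python
from h import *
brief()
c=snap('top','top21')
y,x=215,270
im=c['color'][y:y+40,x:x+50,::-1].astype(float); im=255*np.clip((im-25)/130,0,1)
cv2.imwrite('pics/z21.png',cv2.resize(im.astype(np.uint8),None,fx=14,fy=14,interpolation=cv2.INTER_CUBIC))
```

```text
{'time_s': np.float64(28.675), 'tcp_pos': array([ 0.5261, -0.0135,  0.0102]), 'eef_rot': array([-1.799894e+02,  1.700000e-03, -8.000600e+01]), 'contact_force': array([ 0.6817, -0.3737, -0.9984]), 'moment': array([ 0.0839, -0.0906, -0.0667]), 'gripper_width': np.float64(0.0154)}
```

View pics/z21.png

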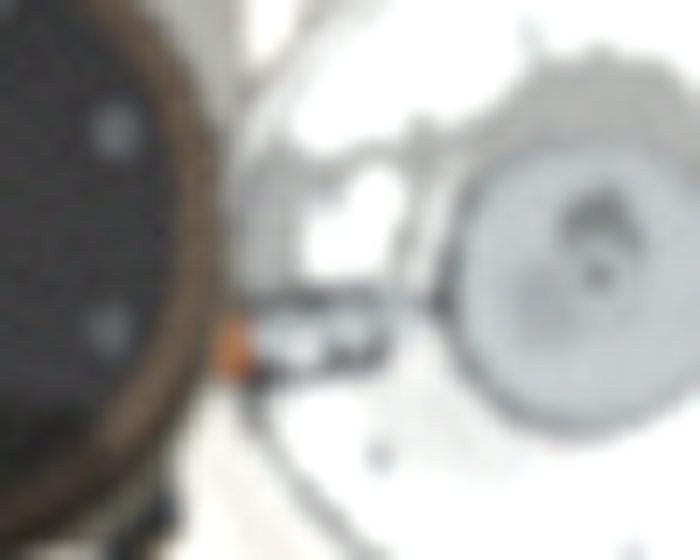

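Call:
{"method": "apply_moves", "body": {
  "commands": [
    {"dp":[0,0,-8],"yaw":0,"grip":0},
    {"dp":[0,0,-25],"yaw":0,"grip":0},
    {"dp":[0,0,-55],"yaw":0,"grip":0},
    {"dp":[-40,0,-75],"yaw":0,"grip":0},
    {"dp":[-95,0,-85],"yaw":0,"grip":0},
    {"dp":[-150,0,-85],"yaw":0,"grip":0},
    {"dp":[-180,0,-85],"yaw":0,"grip":0},
    {"dp":[-180,0,-85],"yaw":0,"grip":0}
  ]
}}

```text
time_s: 29.72
tcp_pos: [0.4949, 0.1655, 0.0958]
eef_rot: [-179.9, 0.0, -79.9]
contact_force: [0.0, 0.7, -1.3]
gripper_width: 0.0151
```

Run:
```python
from h import *
brief()
snap('top','top22');snap('side','side22')
o=[]
for n,(x,y) in(('top22',(278,205)),('side22',(276,190))):
    c=load(n)
    im=c['color'][y:y+60,x:x+66,::-1].astype(float); im=255*np.clip((im-25)/140,0,1)
    o.append(cv2.resize(im.astype(np.uint8),None,fx=6,fy=6,interpolation=cv2.INTER_CUBIC))
cv2.imwrite('pics/z22.png',np.hstack(o))
rel([.5085,.3105,.0925],-76)
```

```text
{'time_s': np.float64(29.725), 'tcp_pos': array([0.4949, 0.1655, 0.0958]), 'eef_rot': array([-1.799415e+02,  2.980000e-02, -7.986510e+01]), 'contact_force': array([ 0.0481,  0.723 , -1.2885]), 'moment': array([ 0.0627, -0.0069,  0.0305]), 'gripper_width': np.float64(0.0151)}
dp [-142.3  -39.     2.9] yaw -0.069
```

View pics/z22.png

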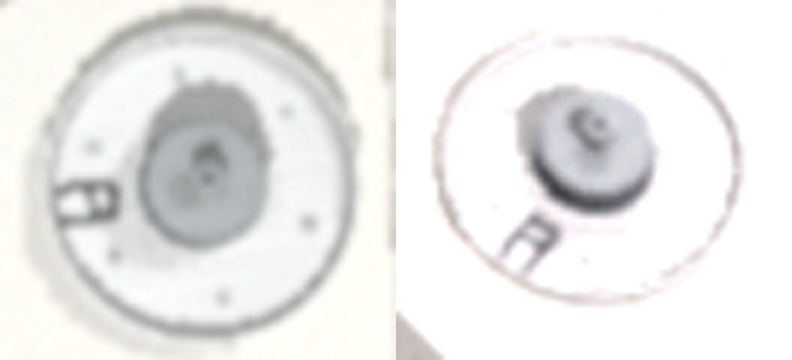

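Call:
{"method": "apply_moves", "body": {
  "commands": [
    {"dp":[-45,-12,0],"yaw":-0.02,"grip":0},
    {"dp":[-90,-25,0],"yaw":-0.04,"grip":0},
    {"dp":[-130,-36,0],"yaw":-0.07,"grip":0},
    {"dp":[-142.3,-39,3],"yaw":-0.07,"grip":0},
    {"dp":[-142.3,-39,20],"yaw":-0.07,"grip":0},
    {"dp":[-142.3,-39,35],"yaw":-0.07,"grip":0},
    {"dp":[-142.3,-39,40],"yaw":-0.07,"grip":0},
    {"dp":[-142.3,-39,40],"yaw":-0.07,"grip":0}
  ]
}}

```text
time_s: 30.82
tcp_pos: [0.5086, 0.3094, 0.0546]
eef_rot: [179.9, -0.0, -76.1]
contact_force: [0.2, 0.2, -0.8]
gripper_width: 0.0153
```

Run:
```python
from h import *
brief(); rel([.5084,.3106,.0074],-76)
out=[]
for n,(x,y) in(('top',(130,205)),('side',(180,260))):
    c=snap(n,n+'23'); im=c['color'][y:y+75,x:x+75,::-1].astype(float); im=255*np.clip(im/170,0,1)**.7
    out.append(cv2.resize(im.astype(np.uint8),None,fx=5.3,fy=5.3,interpolation=cv2.INTER_CUBIC))
cv2.imwrite('pics/z23.png',np.hstack(out))
```

```text
{'time_s': np.float64(30.825), 'tcp_pos': array([0.5086, 0.3094, 0.0546]), 'eef_rot': array([ 1.799485e+02, -4.440000e-02, -7.606150e+01]), 'contact_force': array([ 0.2122,  0.198 , -0.838 ]), 'moment': array([ 0.1042, -0.0295,  0.0189]), 'gripper_width': np.float64(0.0153)}
dp [-1.2 -0.1 47.2] yaw -0.001
```

View pics/z23.png

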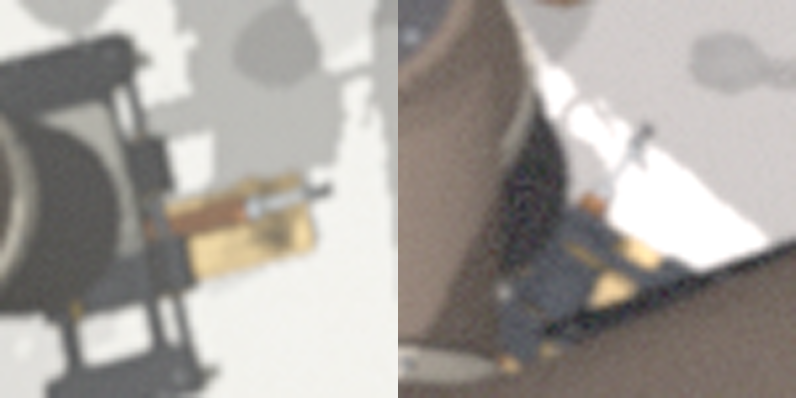

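Run:
```python
from h import *
c=load('top23'); print(onz(c,175.8,243.8,.112),'exp .5231 .2512')
c=load('top0'); print(onz(c,125+388/7-.43,225+136/7-.43,.065),'exp',.5085+.0145,.3105-.0582)
c=load('top9'); print(onz(c,130+187/4.4-.4,195+212/4.4-.4,.153),'exp',.5094+.0145,.3116-.0582)
```

```text
[0.52107635 0.2514723  0.112     ] exp .5231 .2512
[0.5229998  0.25140848 0.065     ] exp 0.5229999999999999 0.25229999999999997
[0.52170729 0.25087005 0.153     ] exp 0.5238999999999999 0.25339999999999996
```

Call:
{"method": "apply_moves", "body": {
  "commands": [
    {"dp":[-1,0,12],"yaw":0,"grip":0},
    {"dp":[-1,0,25],"yaw":0,"grip":0},
    {"dp":[-1,0,36],"yaw":0,"grip":0},
    {"dp":[-1,0,42],"yaw":0,"grip":0},
    {"dp":[-1,0,44],"yaw":0,"grip":0},
    {"dp":[-1,0,44],"yaw":0,"grip":0}
  ]
}}

```text
time_s: 31.68
tcp_pos: [0.5086, 0.3114, 0.0111]
eef_rot: [-180.0, -0.0, -76.0]
contact_force: [-0.7, 0.6, -0.5]
gripper_width: 0.0157
```

Call:
{"method": "apply_moves", "body": {
  "commands": [
    {"dp":[0,0,0.5],"yaw":0,"grip":0},
    {"dp":[0,0,1],"yaw":0,"grip":0}
  ]
}}

```text
time_s: 31.92
tcp_pos: [0.5087, 0.3115, 0.0104]
eef_rot: [-180.0, 0.0, -76.0]
contact_force: [0.3, -0.0, -1.7]
gripper_width: 0.0157
```

Call:
{"method": "apply_moves", "body": {
  "commands": [
    {"dp":[1,0,1],"yaw":0,"grip":0},
    {"dp":[1,0,2],"yaw":0,"grip":0},
    {"dp":[1,0,2],"yaw":0,"grip":0}
  ]
}}

```text
time_s: 32.3
tcp_pos: [0.5087, 0.3103, 0.008]
eef_rot: [180.0, -0.0, -76.0]
contact_force: [-0.2, -0.0, -1.2]
gripper_width: 0.0161
```

Call:
{"method": "apply_moves", "body": {
  "commands": [
    {"dp":[0,0,0.8],"yaw":0,"grip":0},
    {"dp":[0,0,0.8],"yaw":0,"grip":0.22},
    {"dp":[0,0,0.8],"yaw":0,"grip":0.3},
    {"dp":[0,0,0.8],"yaw":0,"grip":0.6},
    {"dp":[0,0,0.8],"yaw":0,"grip":0.8},
    {"dp":[0,0,0.8],"yaw":0,"grip":0.8},
    {"dp":[0,0,0.8],"yaw":0,"grip":0.8},
    {"dp":[0,0,-10],"yaw":0,"grip":0.8},
    {"dp":[0,0,-40],"yaw":0,"grip":0.8},
    {"dp":[0,0,-90],"yaw":0,"grip":0.8},
    {"dp":[-20,0,-120],"yaw":0,"grip":0.8},
    {"dp":[-75,0,-140],"yaw":0,"grip":0.8}
  ]
}}

```text
time_s: 33.8
tcp_pos: [0.4915, 0.3829, 0.1515]
eef_rot: [-179.8, 0.1, -76.2]
contact_force: [1.4, 0.8, -0.4]
gripper_width: 0.0702
```

Call:
{"method": "apply_moves", "body": {
  "commands": [
    {"dp":[-55,0,0],"yaw":0,"grip":0.8},
    {"dp":[-110,0,0],"yaw":0,"grip":0.8},
    {"dp":[-110,0,0],"yaw":0,"grip":0.8}
  ]
}}

```text
time_s: 34.17
tcp_pos: [0.4628, 0.4932, 0.1482]
eef_rot: [-180.0, 0.0, -75.8]
contact_force: [0.3, -0.5, -0.3]
gripper_width: 0.0698
```

Run:
```python
from h import *
brief()
for n in('top','side'): snap(n,n+'24')
out=[]
for n,(x,y) in(('top24',(135,215)),('side24',(180,275))):
    c=load(n); im=c['color'][y:y+75,x:x+75,::-1].astype(float); im=255*np.clip(im/170,0,1)**.7
    out.append(cv2.resize(im.astype(np.uint8),None,fx=5.3,fy=5.3,interpolation=cv2.INTER_CUBIC))
cv2.imwrite('pics/z24.png',np.hstack(out))
o=[]
for n,(x,y) in(('top24',(278,205)),('side24',(276,190))):
    c=load(n)
    im=c['color'][y:y+60,x:x+66,::-1].astype(float); im=255*np.clip((im-25)/140,0,1)
    o.append(cv2.resize(im.astype(np.uint8),None,fx=6,fy=6,interpolation=cv2.INTER_CUBIC))
cv2.imwrite('pics/z25.png',np.hstack(o))
```

```text
{'time_s': np.float64(34.175), 'tcp_pos': array([0.4628, 0.4932, 0.1482]), 'eef_rot': array([-1.799762e+02,  2.180000e-02, -7.582620e+01]), 'contact_force': array([ 0.2553, -0.5037, -0.2923]), 'moment': array([-0.0917, -0.0392, -0.0119]), 'gripper_width': np.float64(0.0698)}
```

View pics/z24.png

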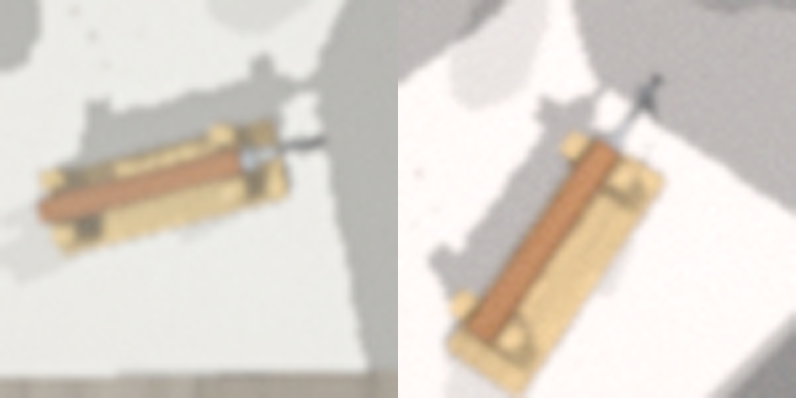

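View pics/z25.png

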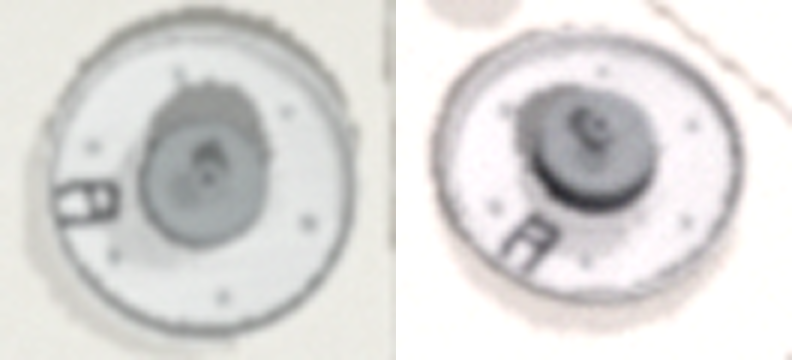

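View pics/side24.png

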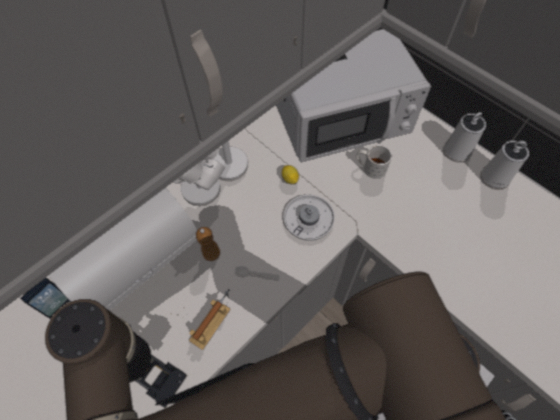

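```bash
python3 -c "
from h import *
print(close_job())"
```

```text
the job is handed in; nothing more can be done
None
```

The ring is out of its groove and lying loose in the stand's dish, clear of the axle. The pick is back in its rest with its handle in both slots. I handed the job in at about 34 s with the gripper touching nothing.

- **First grasp:** it missed because the fingertips turned out to be about 31 mm higher than the reported TCP. I pressed the shut fingers on the handle to find this, which put about 37 N on it. The second grasp held.
- **The pull:** I found the window by feel and drew the ring out. The sideways pull peaked at about 8–9 N. Downward pressure with the pick was at most about 6 N.
- **Laying it down:** once free, the ring tipped over the boss's edge and stood leaning against its side, so I hooked it once more to lay it flat.
- **Last pictures:** the ring lies flat, probably upside down, with its loop toward the boss and its jaw ends at or just inside the dish rim. The mug, lemon, pepper mill and teaspoon look undisturbed. I judged this by eye and did not measure the ring's final position.

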